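# Load and start the yoghurt maker

### The arm

A 6-joint arm with a two-finger parallel gripper is mounted at the origin on a cart in front of the work surface, level with it; the furniture and walls round the work are solid. World frame = base frame: x ahead of the robot, y to its left, z up, the work surface at z = 0. Lengths are in m, angles in rad, forces in N, time in s.
With the tool pointing down it reaches from about 0.425 to 0.95 m from the base axis. Payload 3.5 kg.
Tool frame: the origin (TCP) lies at the very end of the fingers, on their centre line; the grasp point (between the pads) lies ctrl.tcp_to_grasp behind it (ctrl.tcp_to_grasp is the distance from the TCP to the grasp point, in m); z points along the fingers, y is the line along which they close (so a half turn about z gives the same grasp; the last joint's range is limited). The gripper opens to 85 mm and grips with 20 to 120 N. Pads are 22 mm wide; open, the fingers measure 114 mm over their backs; the gripper's body (76 mm by 85 mm) begins 54 mm behind the grasp point. The pads swing forward as they close: fully open they stand 13 mm farther back than shut.
Start: joints at [-1.33, 0.286, 1.577, -0, 1.279, -0.15], TCP at [0.257, -0.624, 0.194] pointing down, gripper open.
Joint ranges: [-2.77, 2.77], [-0.9, 2.22], [0.21, 2.48], [-1.53, 4.67], [0.24, 2.81], [-2.84, 2.84]. Speed limits (rad/s): [2.79, 2.79, 3.14, 3.14, 3.14, 3.14].

### API

Orientations are given as a unit quaternion [x, y, z, w].
In Python, from plant import ctrl gives the robot as it stands.
- The arm moves only by the shell command python3 -m inch 'ROWS' [FORCE]. ROWS is JSON, a list of rows, each an object with "slide": the shift along the tool's x, y, z in cm, a list of three; "turn": the turn about the tool's z in rad; "grip": the finger opening in cm, from 0 to 8.54. A call has 1 to 20 rows; each row is the pose to reach, as a shift and turn from the pose commanded when the call began, along the tool's axes at that moment; what a row does not reach only later rows make up. A row lasts 1/10 s, in which the tool goes at most 50 mm and 8.59 degrees, less where a joint would pass 70% of its speed; a pose out of reach is approached as far as the arm can. A call with a gripper value outside its range is refused whole. The fingers move at their own pace and stop on an object; FORCE is the grip in N (left out, the last holds). Time passes only in rows, so rows that repeat a pose let the fingers close. It gives the time, the measured TCP pose, the force, the opening and the grip force at its end, in the units of the state.
- ctrl.get_state(): the state, without advancing time (a new reading comes with each control period).
- ctrl.read_camera(name): name is "scene" or "top"; returns (picture, depth): 384x512x3 uint8, red, green, blue; 384x512 float32, m along the optical axis (not along the pixel's ray), 0 where there is no reading.
- ctrl.camera_info(name): a dict with "K" (3x3 intrinsics, pixels), "D" ([k1, k2, p1, p2, k3] as OpenCV has them; the pictures are not rectified), "camera_from_world" (4x4, takes a point from world to camera coordinates). Camera axes: x right, y down, z forward; pixel columns grow to the right and rows downward; lengths in m; the calibration is good to about 2 mm. A picture is of the moment at which its call begins. camera_info takes no time and is no camera call.
- ctrl.sign_off(): hands the job in; it is judged then, once.
The state is a dict: "time": time; "qpos": joint angles; "dq": joint speeds; "joint_efforts": joint torques, N m; "eef_pos": TCP position; "tcp_rot": TCP orientation; "contact_force": force on the tool from outside, world axes, zero at the start; "wrist_torque": the same for the moment, N m; "opening": opening from 0.0 (shut) to 1.0 (fully open); "finger_force": force on a finger pad.
Only numpy, scipy, OpenCV 4.12 (cv2) and the standard library are available. Lean on these libraries where they do the work, as an engineer would, in place of code of your own. Each camera call takes 0.05 s, during which the arm holds its last target. There are 200 camera calls.

### The job

Start a batch of yoghurt: take the clear dome lid off the yoghurt maker and set it aside on the worktop, stand every filled jar upright on the warming plate, put the lid back on so that it sits down properly inside the rim, and turn the timer dial to the green 8-hour mark. Then slide the orange child lock aside, press the green start button fully in and hold it for about half a second, and slide the child lock fully back over the button. Do not press start before the lid is on, and leave the honey, the lemon and the wooden spoon where they are.

Things in the scene. Friction and masses are not known exactly. Their poses are not given: they have to be found in the camera images.
- jar_a_mid (a point): centre (half-way up, 35 mm above its foot) of a filled, closed yoghurt jar with a white cap: upright round jar 70 mm tall, body 52 mm in diameter, cap 54 mm in diameter over the top 18 mm, 0.2 kg or so, heavy foot; z points up out of the cap. Some of the four jars may be absent
- jar_b_mid (a point): centre (half-way up, 35 mm above its foot) of a filled, closed yoghurt jar with a light blue cap: upright round jar 70 mm tall, body 52 mm in diameter, cap 54 mm in diameter over the top 18 mm, 0.2 kg or so, heavy foot; z points up out of the cap. Some of the four jars may be absent
- jar_c_mid (a point): centre (half-way up, 35 mm above its foot) of a filled, closed yoghurt jar with a pale yellow cap: upright round jar 70 mm tall, body 52 mm in diameter, cap 54 mm in diameter over the top 18 mm, 0.2 kg or so, heavy foot; z points up out of the cap. Some of the four jars may be absent
- jar_d_mid (a point): centre (half-way up, 35 mm above its foot) of a filled, closed yoghurt jar with a dusty pink cap: upright round jar 70 mm tall, body 52 mm in diameter, cap 54 mm in diameter over the top 18 mm, 0.2 kg or so, heavy foot; z points up out of the cap. Some of the four jars may be absent
- tub_plate (a point): centre of the round warming plate of the white yoghurt maker (fixed), on its upper face, 30 mm above the worktop. The flat plate is 194 mm wide inside a rim 7 mm thick, 10 mm high. Axes are the maker's: z up, x roughly ahead, y left; the control panel is on the -y side. Four printed circles, centres 50 mm out at 45, 135, 225 and 315 degrees from x, show where jars fit with room for fingers
- lid_knob (a point): grip of the white knob on the clear dome lid, z up. Knob 33 mm wide, 31 mm tall, this point 21 mm above the flat top and 105 mm above the dome's lower edge. Dome 180 mm wide outside, 174 inside, 84 mm tall, 80 inside, open below, 0.3 kg. It starts on the maker; there its edge stands on the warming plate inside the rim with at least 4 mm play, this point 105 mm above the plate
- timer_dial (a joint): angle of the black timer dial on the control panel, rad: 0 to 4.712, growing clockwise seen from above; one hour is 0.3927 rad, the green 8-hour mark 3.142. Light friction; it stays where it is left
- dial_grip (a point): on the dial's upright axis, at the middle of its grip bar (11 mm thick, 42 mm long, 21 mm tall, from 45 to 66 mm above the worktop, this point 57.5 mm). x points along the bar to the end with the white pointer line, z up. Under the bar is a flat disc 47 mm wide, top 46 mm above the worktop; the panel's top is at 42 mm
- green_mark (a point): middle of the wide green mark of the dial's scale (8 hours; the other hours are thin white ticks), on the panel 35 mm from the dial's axis. The dial is set when its white pointer line points at it
- child_lock (a joint): position of the orange sliding child lock on the panel, m: 0 = shut, its hood covering the start button; 0.042 = fully aside, the button bare. It slides along the maker's -y (away from the tub) as the value grows, with 1.5 N friction, and stays where it is left
- lock_tab (a point): middle of the upright ribbed thumb tab on the child lock's hood: tab 10 mm thick along the sliding direction (maker's y), 26 mm long across it (x), 16 mm tall, from 13 to 29 mm above the panel, this point 62.5 mm above the worktop. The hood below it is 46 mm (x) by 36 mm (y), its top 55 mm above the worktop. Axes as the maker's
- start_button (a joint): how far the round green start button is pressed, m: 0 = up, 0.005 = fully in (about 4 N); it springs back when let go
- start_top (a point): centre of the start button's top face (26 mm wide, 50 mm above the worktop when up; under the child lock's hood when that is shut). In the maker's axes it lies -30 mm in x and -150 mm in y from the middle of the warming plate, the dial's axis 28 mm in x and -172 mm in y. Panel: 190 mm along x, 136 mm along y
- honey_mid (a point): centre of a jar of honey with a grey cap, 66 by 72 by 102 mm, a bystander behind the work, to be left alone
- spoon_mid (a point): middle of a wooden spoon, 310 mm long along x, 47 mm wide, 14 mm high, lying behind the work, a bystander to be left alone
- lemon_mid (a point): centre of a lemon, 73 by 56 by 55 mm, a bystander to be left alone
Things that resemble listed ones, but are neither listed nor needed, are in the scene too. Leave any red look-alike of the part that bears jar_d_mid alone.

How it is judged:
By the outcome, as a careful person would: the job done as asked, in the order asked, and still so for the second after the job is handed in, with the robot touching nothing.
Of jar_a, jar_b, jar_c, jar_d only 2 to 4 are there at a start; the rules pass over those that are not, and their reading is None.
At some moment in a run one of jar_a, jar_b, jar_c, jar_d, lid may be knocked a few centimetres aside while the robot is not near it.
It also fails if it takes over 210 s, if anything falls off the work surface, if the arm or the gripper's body presses on something with over 40 N, if the wrist force passes 120 N, or if a joint passes its speed limit or range.

## Working session

There is one attempt and no reset: what is moved stays moved. The work goes in short steps, Python scripts to look and compute and a shell command to move; the robot and the scene stay as the last step left them, time stands still between calls to the robot, and variables do not carry over. Pictures are saved under pics/ and viewed, at most 14 in all, crops included, and the job is handed in when it is done.

```bash
ls; mkdir -p pics
cat > h.py <<'E'
import numpy as np, cv2
from plant import ctrl
from scipy.spatial.transform import Rotation as R
def snap(n):
    im,d=ctrl.read_camera(n); return im,d
def cam(n):
    c=ctrl.camera_info(n); return np.array(c["K"]),np.array(c["D"]),np.array(c["camera_from_world"])
def ray(n,uv):
    K,D,T=cam(n); p=cv2.undistortPoints(np.array(uv,float).reshape(-1,1,2),K,D).reshape(-1,2)
    Rm,t=T[:3,:3],T[:3,3]; return -Rm.T@t, np.c_[p,np.ones(len(p))]@Rm
def onplane(n,uv,z):
    o,d=ray(n,uv); return o+d*((z-o[2])/d[:,2])[:,None]
def cloud(n,d):
    h,w=d.shape; v,u=np.mgrid[:h,:w]; o,r=ray(n,np.c_[u.ravel(),v.ravel()])
    return (o+r*d.reshape(-1,1)).reshape(h,w,3)
def proj(n,P):
    K,D,T=cam(n); return cv2.projectPoints(np.array(P,float).reshape(-1,1,3),cv2.Rodrigues(T[:3,:3])[0],T[:3,3],K,D)[0].reshape(-1,2)
def save(im,f,box=None,s=1):
    if box: im=im[box[1]:box[3],box[0]:box[2]]
    cv2.imwrite('pics/'+f,cv2.resize(im[...,::-1],None,fx=s,fy=s,interpolation=cv2.INTER_CUBIC))
def togo(P,yaw=None):
    "shift in tool cm to bring TCP to world P"
    s=ctrl.get_state(); Rt=R.from_quat(s["tcp_rot"]).as_matrix()
    print('t',round(s["time"],2),'tcp',np.round(s["eef_pos"],4),'y-axis',np.round(np.degrees(np.arctan2(Rt[1,1],Rt[0,1])),2),'slide cm',np.round(Rt.T@(np.array(P)-s["eef_pos"])*100,2))
E
python3 - <<'E'
from h import *
for n in("scene","top"):
    im,d=snap(n); save(im,n+'0.png',s=1.5); np.savez(n+'0.npz',im=im,d=d)
    K,D,T=cam(n); print(n,np.round(K,1).tolist(),D,np.round(-T[:3,:3].T@T[:3,3],3))
s=ctrl.get_state(); print(s, ctrl.tcp_to_grasp); togo(s["eef_pos"])
print(np.round(R.from_quat(s["tcp_rot"]).as_matrix(),3))
E
```

```text
pics
scene [[431.3, 0.0, 252.0], [0.0, 431.3, 193.8], [0.0, 0.0, 1.0]] [-0.03723849  0.          0.          0.          0.        ] [-0.184 -1.347  1.02 ]
top [[446.9, 0.0, 260.0], [0.0, 446.9, 195.0], [0.0, 0.0, 1.0]] [-0.01873484  0.          0.          0.          0.        ] [-0.035  0.024  1.469]
{'time': 0.1, 'qpos': array([-1.33002665e+00,  2.87092430e-01,  1.57801926e+00, -2.55840967e-05,
        1.27859404e+00, -1.50012658e-01]), 'dq': array([-0.00156111, -0.00243751, -0.00320584,  0.00066208,  0.00034852,
       -0.00214072]), 'joint_efforts': array([-1.39478075e-04, -4.07296801e+01, -2.93700349e+01, -1.79939802e-04,
        3.42761123e-03,  2.16365720e-06]), 'eef_pos': array([ 0.25696796, -0.6234538 ,  0.19298148]), 'tcp_rot': array([ 9.80970534e-01,  1.94153792e-01, -6.01610032e-05, -1.05489545e-03]), 'contact_force': array([0.54772978, 0.25084294, 0.63466105]), 'wrist_torque': array([ 0.00348342,  0.01525088, -0.00286616]), 'finger_force': 0.0, 'opening': 0.9966972201431665} 0.0187
t 0.1 tcp [ 0.257  -0.6235  0.193 ] y-axis -67.61 slide cm [0. 0. 0.]
[[ 0.925  0.381 -0.001]
 [ 0.381 -0.925  0.002]
 [ 0.    -0.002 -1.   ]]
```

View pics/scene0.png

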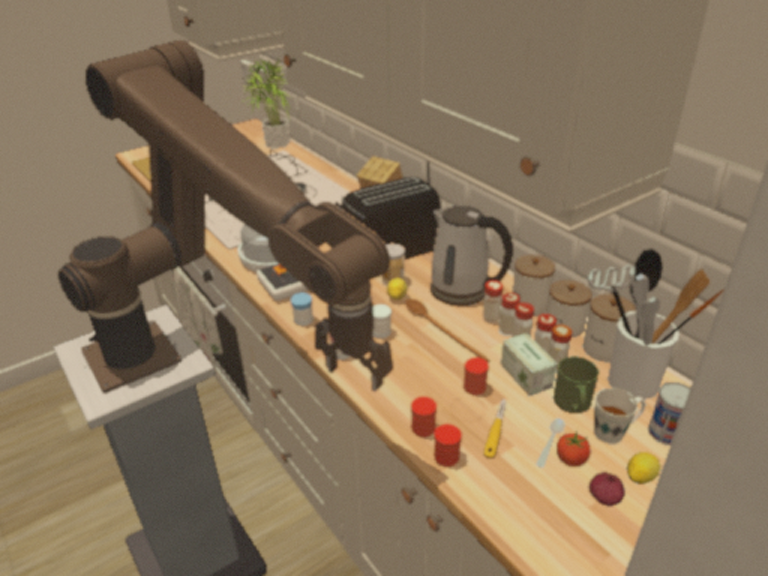

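View pics/top0.png

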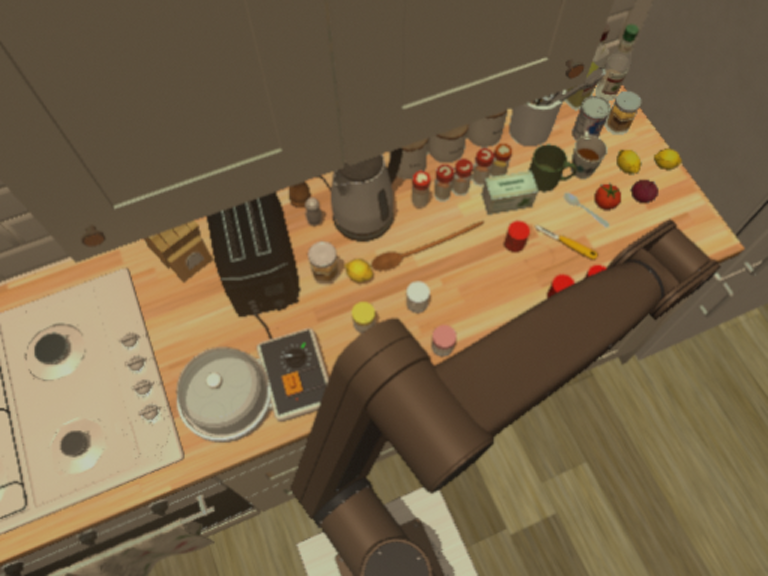

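The top view (1.5x pixels) shows the maker with its knob at (214,380), the dial at (293,355) and the orange lock at (291,384). The caps are yellow at (364,316), white at (418,296) and pink at (444,340). The blue one is hidden by the arm in this view but visible in the scene view at (302,302). The red look-alikes are at (517,236), (562,290) and (597,275). Next I'll measure all of these.

```bash
cat >> h.py <<'E'
def blobs(im,lo,hi,amin=25,box=None):
    hsv=cv2.cvtColor(im,cv2.COLOR_RGB2HSV); m=cv2.inRange(hsv,np.array(lo),np.array(hi))
    if box: k=np.zeros_like(m); k[box[1]:box[3],box[0]:box[2]]=1; m*=k
    n,l,st,c=cv2.connectedComponentsWithStats(m)
    return [(np.round(c[i],1),st[i].tolist(),l==i) for i in range(1,n) if st[i,4]>=amin]
E
python3 - <<'E'
from h import *
D={n:np.load(n+'0.npz') for n in("scene","top")}
im,d=D["top"]["im"],D["top"]["d"]; hsv=cv2.cvtColor(im,cv2.COLOR_RGB2HSV)
for nm,u,v in(("yel",243,209),("white",279,196),("pink",296,224),("knob",142,253),("lock",194,256),("dial",195,236),("mark",202,230),("lid",150,265),("lemon",240,180)):
    C=cloud("top",d)[v,u]; print(nm,hsv[v,u],np.round(C,3))
im2,d2=D["scene"]["im"],D["scene"]["d"]; h2=cv2.cvtColor(im2,cv2.COLOR_RGB2HSV)
for nm,u,v in(("blue",201,199),("white",254,208)): print(nm,h2[v,u],np.round(cloud("scene",d2)[v,u],3))
save(im,'maker0.png',(105,195,305,305),4)
save(im2,'scenecrop0.png',(150,130,280,230),6)
E
```

```text
yel [ 27 168 194] [ 0.539 -0.158  0.075]
white [ 35  33 199] [ 0.534 -0.29   0.075]
pink [  6 114 195] [ 0.419 -0.3    0.071]
knob [ 37  29 199] [0.497 0.194 0.146]
lock [ 16 216 189] [0.45  0.051 0.073]
dial [17 65 74] [0.515 0.025 0.068]
mark [ 56 166 141] [ 0.536 -0.004  0.042]
lid [ 26  48 175] [0.463 0.187 0.112]
lemon [ 27 202 194] [ 0.658 -0.194  0.048]
blue [ 95  55 186] [ 0.416 -0.134  0.069]
white [ 35  26 217] [ 0.54  -0.309  0.075]
```

View pics/maker0.png

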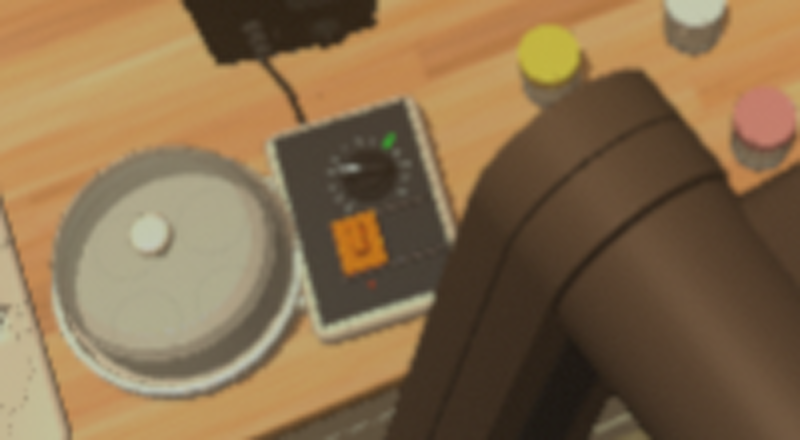

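View pics/scenecrop0.png

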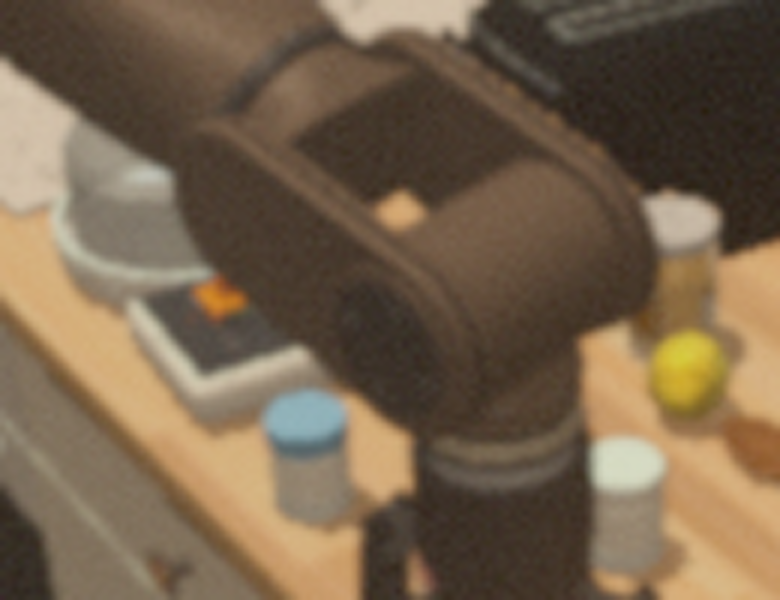

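The crops confirm the jars. Blue-cap jar b is in the scene view at crop (305,420). The yellow, white and pink caps are all distinct from the saturated red look-alikes. The dial pointer line points left in the top image, roughly +y, and the green mark is to the upper right. Next I'll measure them precisely.

```bash
cat > meas.py <<'E'
from h import *
def caps(im,d):
    out={}
    for nm,lo,hi,box in(("c",(22,110,120),(33,200,255),(225,195,265,225)),("a",(20,0,165),(90,60,255),(262,180,295,205)),("d",(0,70,130),(12,150,255),(280,210,310,232))):
        b=blobs(im,lo,hi,30,box)
        if b:
            b=max(b,key=lambda q:q[1][4]); C=cloud("top",d)[b[2]]; k=C[:,2]>0.06
            out[nm]=(b[1],np.round(onplane("top",[b[0]],0.07)[0],4),np.round(np.median(C[k],0),3))
    return out
E
python3 - <<'E'
from meas import *
D={n:np.load(n+'0.npz') for n in("scene","top")}
im,d=D["top"]["im"],D["top"]["d"]; im2,d2=D["scene"]["im"],D["scene"]["d"]
for k,v in caps(im,d).items(): print(k,*v)
C2=cloud("scene",d2); C=cloud("top",d)
b=max(blobs(im2,(88,40,100),(110,200,255),30,(180,180,225,225)),key=lambda q:q[1][4])
P=C2[b[2]]; top=P[P[:,2]>0.064]; print("blue",b[1],np.round([P[:,2].max(),*top.mean(0),*((top.min(0)+top.max(0))/2)],3))
for b in blobs(im,(0,180,100),(6,255,255),40)+blobs(im,(174,180,100),(180,255,255),40):
    print("red",b[0],b[1],np.round(onplane("top",[b[0]],0.06)[0],3))
# knob
b=max(blobs(im,(20,0,180),(60,45,255),20,(130,240,155,265)),key=lambda q:q[1][4]); P=C[b[2]]; P=P[P[:,2]>0.13]
print("knob",b[1],onplane("top",[b[0]],0.145),np.median(P,0))
# lock
for b in blobs(im,(8,180,120),(22,255,255),20,(180,240,210,270)): P=C[b[2]]; print("lock",b[1],onplane("top",[b[0]],0.055),np.median(P,0),P[:,2].min(),P[:,2].max())
for b in blobs(im,(40,80,60),(75,255,255),4,(195,222,210,240)): print("mark",b[1],onplane("top",[b[0]],0.042))
# panel top depth
m=(abs(C[...,2]-0.042)<0.004)&(C[...,0]>.3)&(C[...,1]<0.12)&(C[...,1]>-0.1); m=(m*255).astype(np.uint8)
n,l,st,c=cv2.connectedComponentsWithStats(m); i=1+st[1:,4].argmax(); Q=C[l==i][:,:2].astype(np.float32); print("panel",st[i],cv2.minAreaRect(Q))
# rim: z~0.040 ring
m=(abs(C[...,2]-0.040)<0.003)&(C[...,0]>.3)&(C[...,1]<0.35)&(C[...,1]>0.06); P=C[m][:,:2]; print(len(P),P.min(0),P.max(0))
from scipy.optimize import least_squares
f=least_squares(lambda q:np.hypot(*(P-q[:2]).T)-q[2],[.45,.19,.1],loss='soft_l1',f_scale=.003); print("rim",f.x)
E
```

```text
c [234, 201, 16, 15, 190] [ 0.5449 -0.1557  0.07  ] [ 0.545 -0.157  0.07 ]
a [271, 188, 15, 13, 153] [ 0.5433 -0.2916  0.07  ] [ 0.544 -0.291  0.07 ]
d [288, 216, 16, 16, 200] [ 0.4205 -0.2999  0.07  ] [ 0.419 -0.301  0.07 ]
blue [195, 196, 12, 9, 91] [ 1.02   0.404 -0.152  0.082  0.125 -0.728  0.542]
red [308.1 110.8] [304, 106, 10, 10, 53] [ 0.822 -0.544  0.06 ]
red [280.2 120.6] [275, 115, 11, 10, 40] [ 0.824 -0.427  0.06 ]
red [404.2 132.6] [398, 126, 15, 12, 109] [ 0.591 -0.829  0.06 ]
red [345.4 154.2] [339, 148, 14, 15, 156] [ 0.596 -0.584  0.06 ]
red [396.9 179.7] [392, 177, 12, 7, 55] [ 0.432 -0.702  0.06 ]
red [374.3 188.2] [368, 183, 15, 12, 122] [ 0.434 -0.612  0.06 ]
knob [138, 249, 9, 9, 62] [[0.49853136 0.19536644 0.145     ]] [0.49922168 0.19517063 0.14468778]
lock [188, 248, 14, 16, 149] [[0.45769727 0.04965585 0.055     ]] [0.45583545 0.04929164 0.05658374] 0.03792785398798926 0.07402987002861439
mark [200, 228, 4, 5, 13] [[ 0.53707672 -0.00325577  0.042     ]]
panel [ 165  218   54   61 1333] ((0.4869164526462555, 0.0450218990445137), (0.15402990579605103, 0.18578049540519714), 86.28496551513672)
531 [0.39715288 0.06036418] [0.92696788 0.29835481]
rim [0.51869689 0.18697211 0.11659513]
```

Run:
```python
from h import *
togo([.5,-.3,.27]); togo([.499,.1952,.27]); togo([.499,.1952,.120])
```

```text
t 0.1 tcp [ 0.257  -0.6235  0.193 ] y-axis -67.61 slide cm [ 34.79 -20.67  -7.65]
t 0.1 tcp [ 0.257  -0.6235  0.193 ] y-axis -67.61 slide cm [ 53.56 -66.49  -7.55]
t 0.1 tcp [ 0.257  -0.6235  0.193 ] y-axis -67.61 slide cm [ 53.56 -66.46   7.45]
```

```bash
python3 -m inch '[{"slide":[17,-10,-8],"turn":0,"grip":8.5},{"slide":[17,-10,-8],"turn":0,"grip":8.5},{"slide":[17,-10,-8],"turn":0,"grip":8.5},{"slide":[17,-10,-8],"turn":0,"grip":8.5},{"slide":[34.8,-20.7,-8],"turn":0,"grip":8.5},{"slide":[34.8,-20.7,-8],"turn":0,"grip":8.5},{"slide":[34.8,-20.7,-8],"turn":0,"grip":8.5},{"slide":[34.8,-20.7,-8],"turn":0,"grip":8.5},{"slide":[34.8,-20.7,-8],"turn":0,"grip":8.5}]'
python3 - <<'E'
from h import *
im,d=snap("top"); np.savez('top1.npz',im=im,d=d); save(im,'top1.png',(90,150,330,310),3.3); togo([.499,.1952,.27])
E
```

```text
time: 1.0
eef_pos: [0.5018, -0.2963, 0.274]
tcp_rot: [0.981, 0.196, 0.0, -0.001]
contact_force: [0.2, -0.0, -0.4]
opening: 0.996
finger_force: 0.0
t 1.05 tcp [ 0.5026 -0.2953  0.2739] y-axis -67.32 slide cm [ 18.58 -45.39   0.51]
```

View pics/top1.png

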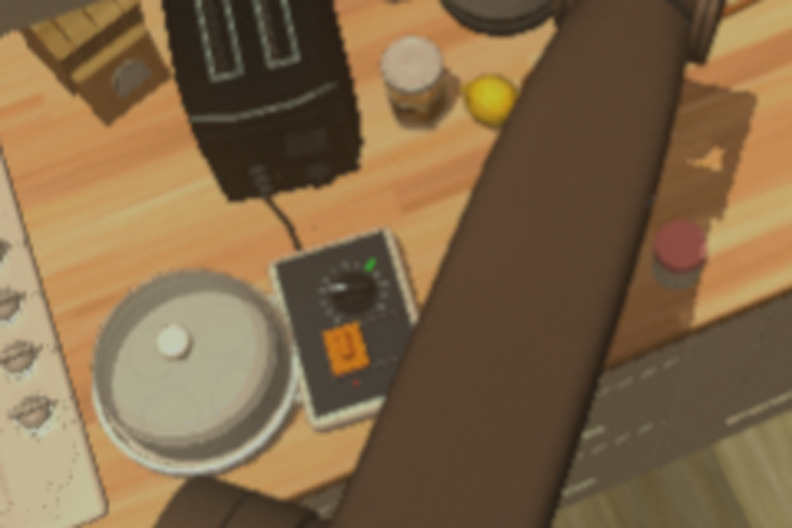

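The picture shows the knob at crop (174,341), the dial at (350,290) with its pointer line to the left, the green mark at (371,265) and the orange lock at (347,348). The panel is almost fully visible, so I'll fit the maker frame now.

Run:
```python
from h import *
from scipy.optimize import least_squares
z=np.load('top1.npz'); im,d=z['im'],z['d']; C=cloud("top",d); hsv=cv2.cvtColor(im,cv2.COLOR_RGB2HSV)
# panel dark face + border
m=((abs(C[...,2]-0.042)<0.005)&(C[...,0]>.3)&(C[...,1]<0.105)&(C[...,1]>-0.06)).astype(np.uint8)
m=cv2.morphologyEx(m,cv2.MORPH_OPEN,np.ones((3,3)))
n,l,st,c=cv2.connectedComponentsWithStats(m); i=1+st[1:,4].argmax(); P=C[l==i]; print("panel",cv2.minAreaRect(P[:,:2].astype(np.float32)))
# white rim mask around tub
box=np.zeros(im.shape[:2],bool); 
# Panel edges by dark-face mask (V<90,S<110)
dm=((hsv[...,2]<95)).astype(np.uint8); k=np.zeros_like(dm); k[218:285,168:222]=1; dm*=k; dm=cv2.morphologyEx(dm,cv2.MORPH_OPEN,np.ones((3,3)))
n,l,st,c=cv2.connectedComponentsWithStats(dm); i=1+st[1:,4].argmax(); ys,xs=np.nonzero(l==i); left=[];
for y in range(232,270):
    r=xs[ys==y]
    if len(r): left.append((r.min()-.5,y))
L=onplane("top",left,0.042); v=cv2.fitLine(L[:,:2].astype(np.float32),cv2.DIST_HUBER,0,.01,.01).ravel(); print("left edge dir deg",np.degrees(np.arctan2(v[1],v[0])),v[2:])
tp=[]
for x in range(178,203):
    r=ys[xs==x]; tp.append((x,r.min()-.5))
L=onplane("top",tp,0.042); v=cv2.fitLine(L[:,:2].astype(np.float32),cv2.DIST_HUBER,0,.01,.01).ravel(); print("top edge dir",np.degrees(np.arctan2(v[1],v[0])),v[2:])
b=max(blobs(im,(8,150,100),(22,255,255),20,(180,240,210,270)),key=lambda q:q[1][4]); 
cn=cv2.findContours(b[2].astype(np.uint8),cv2.RETR_EXTERNAL,cv2.CHAIN_APPROX_NONE)[0][0].reshape(-1,2)
print("hood rect@.055",cv2.minAreaRect(onplane("top",cn,.055)[:,:2].astype(np.float32)))
P=C[b[2]]; t=P[P[:,2]>.068]; print("tab",len(t),t.mean(0),t.min(0),t.max(0))
for b in blobs(im,(40,80,60),(75,255,255),4,(195,222,210,240)): print("mark",b[0],onplane("top",[b[0]],.042))
# dial disc: depth>0.044 near, bar
dl=(C[...,2]>0.055)&(C[...,2]<.075)&(np.hypot(C[...,0]-.515,C[...,1]-.02)<.04); t=C[dl]; print("bar",len(t),t.mean(0),cv2.minAreaRect(t[:,:2].astype(np.float32)))
# ticks
g=im.astype(int).min(2); A=onplane("top",np.c_[np.tile(np.arange(180,215),30),np.repeat(np.arange(220,250),35)],.042)
w=g[220:250,180:215].ravel(); r=np.hypot(A[:,0]-.513,A[:,1]-.022); s=(r>.024)&(r<.046)&(w>95); T=A[s][:,:2]
f=least_squares(lambda q:(np.hypot(*(T-q[:2]).T)-q[2]),[.513,.022,.033],loss='soft_l1',f_scale=.002); print("ticks",s.sum(),f.x)
# bright pointer line
s=(r<.024)&(w>95); print("pointer@.066",s.sum(), onplane("top",[np.c_[np.tile(np.arange(180,215),30),np.repeat(np.arange(220,250),35)][s].mean(0)],.066))
# rim: outermost bright contour: threshold white vs wood by saturation
wm=((hsv[...,1]<60)&(hsv[...,2]>110)).astype(np.uint8); k=np.zeros_like(wm); k[225:300,110:185]=1; wm*=k
cs=max(cv2.findContours(wm,cv2.RETR_EXTERNAL,cv2.CHAIN_APPROX_NONE)[0],key=cv2.contourArea).reshape(-1,2)
P=onplane("top",cs,.040)[:,:2]
f=least_squares(lambda q:np.hypot(*(P-q[:2]).T)-q[2],[.48,.2,.104],loss='soft_l1',f_scale=.002); print("rim",len(P),f.x)
b=max(blobs(im,(20,0,180),(60,45,255),20,(130,240,155,265)),key=lambda q:q[1][4]); P=C[b[2]]; P=P[P[:,2]>.13]
print("knob",onplane("top",[b[0]],0.145),np.median(P,0))
```

```text
panel ((0.46272537112236023, 0.005605973303318024), (0.0473969429731369, 0.06661488115787506), 48.202789306640625)
left edge dir deg -5.1428366 [0.5065123 0.0912203]
top edge dir 84.739395 [0.5692916  0.01872198]
hood rect@.055 ((0.4578915238380432, 0.049692098051309586), (0.03858475014567375, 0.04835949093103409), 85.90760040283203)
tab 16 [0.45782315 0.04723898 0.07203099] [0.44729639 0.04155941 0.06827173] [0.4690497  0.05172208 0.07768657]
mark [201.6 229.8] [[ 0.53707672 -0.00325577  0.042     ]]
bar 65 [0.51214838 0.02108419 0.06228043] ((0.5078803896903992, 0.027480855584144592), (0.03663818538188934, 0.0502905398607254), 39.02872085571289)
ticks 0 [0.513 0.022 0.033]
pointer@.066 6 [[0.51788195 0.03475001 0.066     ]]
rim 159 [0.51893857 0.20600233 0.08040439]
knob [[0.49840819 0.19508189 0.145     ]] [0.49766272 0.19506439 0.14451663]
```

Every check agrees: θ = -5.2° from both panel edges, and the plate centre is about (0.5014, 0.1964) from the hood. The dial axis predicts (0.5137, 0.0226), which puts the mark 34.9 mm away against 35 expected. Now I'll go for the knob.

```bash
python3 -m inch '[{"slide":[5,-11,0.5],"turn":0,"grip":8.5},{"slide":[9,-22,0.5],"turn":0,"grip":8.5},{"slide":[18.5,-45.5,0.5],"turn":0,"grip":8.5},{"slide":[18.5,-45.5,0.5],"turn":0,"grip":8.5},{"slide":[18.5,-45.5,0.5],"turn":0,"grip":8.5},{"slide":[18.5,-45.5,0.5],"turn":0,"grip":8.5},{"slide":[18.5,-45.5,0.5],"turn":0,"grip":8.5},{"slide":[18.5,-45.5,0.5],"turn":0,"grip":8.5},{"slide":[18.5,-45.5,0.5],"turn":0,"grip":8.5},{"slide":[18.5,-45.5,0.5],"turn":0,"grip":8.5},{"slide":[18.5,-45.5,0.5],"turn":0,"grip":8.5},{"slide":[18.5,-45.5,0.5],"turn":0,"grip":8.5},{"slide":[18.5,-45.5,0.5],"turn":0,"grip":8.5}]'
python3 - <<'E'
from h import *
im,d=snap("top"); np.savez('top2.npz',im=im,d=d); C=cloud("top",d)
b=blobs(im,(20,0,180),(60,45,255),20,(130,240,155,265)); print([ (q[1],np.round(onplane("top",[q[0]],.145),4)) for q in b])
from meas import caps
for k,v in caps(im,d).items(): print(k,*v)
for q in blobs(im,(88,40,80),(112,200,255),25): print("blue",q[1],np.round(onplane("top",[q[0]],.07),4),np.round(np.median(C[q[2]],0),3))
togo([.498,.195,.120])
E
```

```text
time: 2.35
eef_pos: [0.4978, 0.19, 0.2688]
tcp_rot: [0.981, 0.194, -0.0, 0.0]
contact_force: [0.2, -0.5, 0.4]
opening: 0.99
finger_force: 0.0
[]
c [234, 201, 16, 15, 188] [ 0.5449 -0.1557  0.07  ] [ 0.544 -0.156  0.071]
a [271, 188, 15, 13, 151] [ 0.5436 -0.2918  0.07  ] [ 0.543 -0.292  0.07 ]
d [288, 216, 16, 16, 200] [ 0.4205 -0.2999  0.07  ] [ 0.42  -0.301  0.069]
blue [243, 239, 14, 14, 165] [[ 0.4114 -0.1283  0.07  ]] [ 0.412 -0.128  0.07 ]
t 2.4 tcp [0.498  0.1897 0.269 ] y-axis -67.71 slide cm [ 0.21 -0.49 14.9 ]
```

```bash
python3 -m inch '[{"slide":[0,0,4],"turn":0,"grip":8.5},{"slide":[0,0,8],"turn":0,"grip":8.5},{"slide":[0,0,10],"turn":0,"grip":8.5},{"slide":[0,0,10],"turn":0,"grip":8.5},{"slide":[0,0,10],"turn":0,"grip":8.5}]'
python3 -c "
from h import *
togo([.498,.195,.120])"
```

```text
time: 2.9
eef_pos: [0.4984, 0.19, 0.1699]
tcp_rot: [0.981, 0.193, 0.0, 0.0]
contact_force: [-0.8, 0.2, 0.6]
opening: 0.992
finger_force: 0.0
t 2.9 tcp [0.4984 0.19   0.1699] y-axis -67.72 slide cm [ 0.15 -0.48  4.99]
```

```bash
python3 -m inch '[{"slide":[0.15,-0.5,2.5],"turn":0,"grip":8.5},{"slide":[0.15,-0.5,4.9],"turn":0,"grip":8.5},{"slide":[0.15,-0.5,4.9],"turn":0,"grip":8.5},{"slide":[0.15,-0.5,4.9],"turn":0,"grip":3},{"slide":[0.15,-0.5,4.9],"turn":0,"grip":2},{"slide":[0.15,-0.5,4.9],"turn":0,"grip":2},{"slide":[0.15,-0.5,4.9],"turn":0,"grip":2},{"slide":[0.15,-0.5,4.9],"turn":0,"grip":2},{"slide":[0.15,-0.5,4.9],"turn":0,"grip":2},{"slide":[0.15,-0.5,4.9],"turn":0,"grip":2}]' 50
python3 -c "
from h import *
togo([.498,.195,.120])"
```

```text
time: 3.9
eef_pos: [0.4972, 0.1962, 0.1203]
tcp_rot: [0.981, 0.194, -0.0, 0.0]
contact_force: [-0.5, 0.3, -0.1]
opening: 0.229
finger_force: 0.0
t 3.9 tcp [0.4972 0.1962 0.1203] y-axis -67.61 slide cm [0.02 0.14 0.03]
```

The fingers closed to 19 mm with no force, so the knob isn't between them. I'll look before doing anything else.

Run:
```python
from h import *
im,d=snap("top"); im2,d2=snap("scene")
a=cv2.resize(im[190:310,90:250],None,fx=3.2,fy=3.2); b=cv2.resize(im2[120:220,130:280],None,fx=2.6,fy=2.6)
w=max(a.shape[1],b.shape[1]); pad=lambda q:np.pad(q,((0,0),(0,w-q.shape[1]),(0,0)))
o=np.r_[pad(a),pad(b)][:600]; save(o,'knob1.png')
```

```text
(no output)
```

View pics/knob1.png

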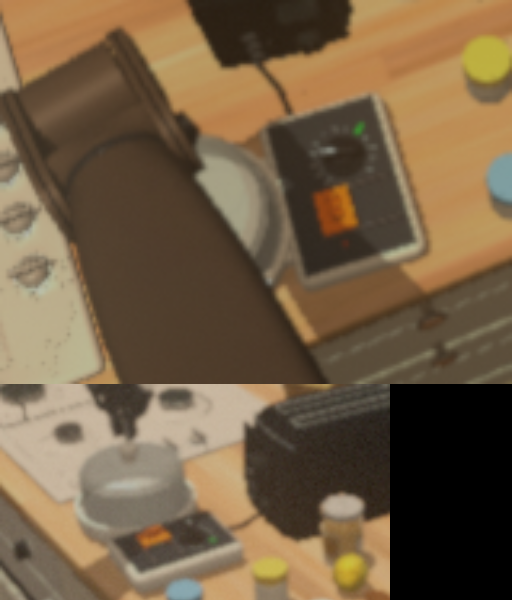

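Run:
```python
from h import *
s=ctrl.get_state(); print(s["eef_pos"],s["opening"],s["finger_force"],s["contact_force"])
print("proj knob/tcp scene",proj("scene",[[.498,.195,.14],s["eef_pos"],[.498,.195,.03]]))
im2,d2=snap("scene"); C=cloud("scene",d2)
print("tcp top px",proj("top",[s["eef_pos"]]))
for v in range(130,162,3): print(v,[f"{im2[v,u].mean():.0f}|{C[v,u,0]:.2f},{C[v,u,1]:.2f},{C[v,u,2]:.3f}" for u in range(170,190,4)])
save(im2,'knob2.png',(150,110,215,180),8)
```

```text
[0.49720255 0.19624016 0.12014913] 0.23506689754962018 0.0 [-0.07280874 -0.65043125  0.78028734]
proj knob/tcp scene [[177.99825916 143.70781806]
 [178.24050943 147.69357746]
 [180.90473255 165.50900243]]
tcp top px [[143.3799029  255.70078066]]
130 ['118|0.64,0.59,0.006', '65|0.49,0.20,0.205', '65|0.50,0.17,0.215', '58|0.51,0.16,0.218', '137|0.53,0.16,0.211']
133 ['176|0.63,0.57,0.004', '60|0.49,0.19,0.196', '65|0.50,0.18,0.198', '107|0.50,0.15,0.207', '180|0.69,0.51,0.004']
136 ['179|0.61,0.55,-0.003', '64|0.49,0.20,0.177', '76|0.50,0.18,0.184', '130|0.51,0.17,0.181', '180|0.68,0.48,0.004']
139 ['180|0.59,0.49,0.010', '104|0.49,0.21,0.162', '99|0.50,0.19,0.163', '128|0.51,0.17,0.167', '181|0.66,0.46,0.002']
142 ['181|0.58,0.47,0.006', '176|0.51,0.27,0.113', '140|0.50,0.20,0.145', '157|0.52,0.19,0.143', '163|0.56,0.24,0.112']
145 ['151|0.48,0.25,0.115', '141|0.50,0.24,0.115', '137|0.49,0.18,0.142', '125|0.51,0.18,0.136', '143|0.54,0.21,0.115']
148 ['141|0.47,0.22,0.115', '143|0.49,0.22,0.114', '116|0.49,0.18,0.129', '127|0.51,0.18,0.124', '141|0.52,0.18,0.118']
151 ['142|0.46,0.20,0.113', '138|0.47,0.19,0.113', '140|0.49,0.18,0.115', '141|0.50,0.17,0.116', '142|0.51,0.15,0.118']
154 ['140|0.45,0.19,0.109', '140|0.46,0.16,0.121', '141|0.47,0.16,0.115', '142|0.49,0.15,0.112', '141|0.50,0.14,0.114']
157 ['140|0.44,0.16,0.111', '157|0.45,0.15,0.112', '171|0.46,0.13,0.115', '174|0.48,0.13,0.111', '169|0.49,0.11,0.116']
160 ['148|0.43,0.14,0.107', '162|0.44,0.14,0.106', '162|0.46,0.13,0.105', '158|0.47,0.11,0.108', '141|0.49,0.11,0.103']
```

View pics/knob2.png

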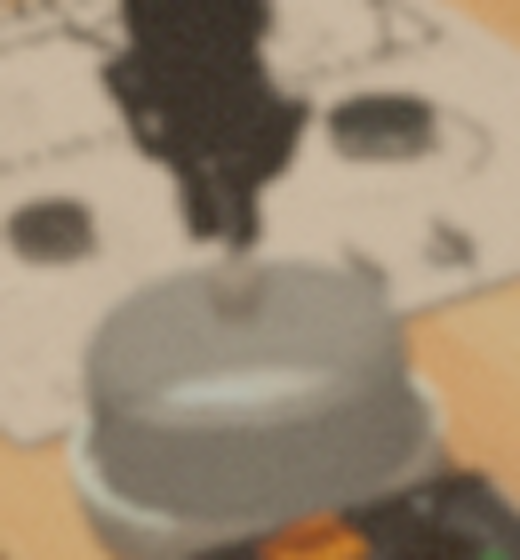

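Run:
```python
from h import *
P=np.array([.257,-.6235,.193]); y=np.array([.381,-.925,0])
pts=[P,P+.0475*y,P-.0475*y,P+.0475*y+[0,0,.013],P-.0475*y+[0,0,.013]]
px=proj("scene",pts); print(np.round(px,1))
im=np.load('scene0.npz')['im'].copy()
for p in px: cv2.circle(im,tuple(np.round(p).astype(int)),1,(0,255,0),-1)
a=cv2.resize(im[195:275,200:280],None,fx=5,fy=5,interpolation=cv2.INTER_CUBIC)
im2,_=snap("scene"); s=ctrl.get_state()["eef_pos"]; y=R.from_quat(ctrl.get_state()["tcp_rot"]).as_matrix()[:,1]
for p in proj("scene",[s,s+.01*y,s-.01*y]): im2[tuple(np.round(p).astype(int)[::-1])]=(0,255,0)
b=cv2.resize(im2[110:170,150:210],None,fx=6.66,fy=6.66,interpolation=cv2.INTER_NEAREST)[:400,:399]
save(np.hstack([a,b]),'tips.png')
```

```text
[[236.1 266.2]
 [250.9 272.7]
 [221.8 259.9]
 [250.8 269.2]
 [221.5 256.5]]
```

View pics/tips.png

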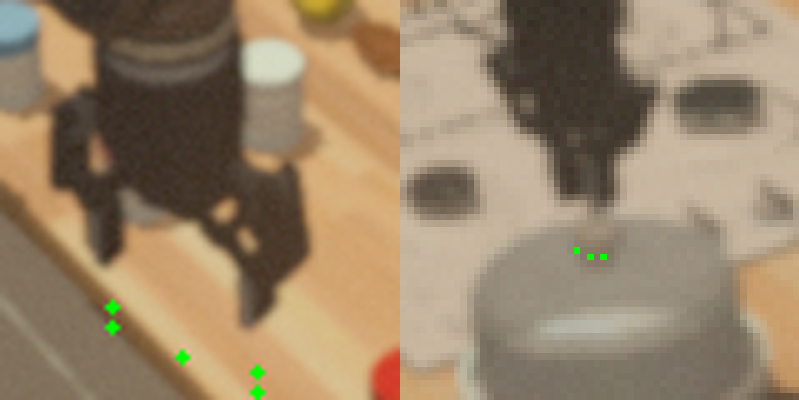

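The scene view shows the fingertips standing about 30 mm higher than the reported TCP. Closing freely above a knob whose top is at z = 0.145 agrees with that. I'll open, go down 22 mm further and close again, which is still short of the dome's top.

```bash
python3 -m inch '[{"slide":[0,0.1,0],"turn":0,"grip":8},{"slide":[0,0.1,0],"turn":0,"grip":8},{"slide":[0,0.1,0],"turn":0,"grip":8},{"slide":[0,0.1,0],"turn":0,"grip":8},{"slide":[0,0.1,1],"turn":0,"grip":8},{"slide":[0,0.1,1.6],"turn":0,"grip":8},{"slide":[0,0.1,2.2],"turn":0,"grip":8},{"slide":[0,0.1,2.2],"turn":0,"grip":8}]' && python3 -m inch '[{"slide":[0,0,0],"turn":0,"grip":2.6},{"slide":[0,0,0],"turn":0,"grip":2.6},{"slide":[0,0,0],"turn":0,"grip":2.6},{"slide":[0,0,0],"turn":0,"grip":2.6},{"slide":[0,0,0],"turn":0,"grip":2.6},{"slide":[0,0,0],"turn":0,"grip":2.6},{"slide":[0,0,0],"turn":0,"grip":2.6},{"slide":[0,0,0],"turn":0,"grip":2.6}]' 50
python3 - <<'E'
from h import *
im2,_=snap("scene"); s=ctrl.get_state()["eef_pos"]; y=R.from_quat(ctrl.get_state()["tcp_rot"]).as_matrix()[:,1]
for p in proj("scene",[s,s+[0,0,.03]]): im2[tuple(np.round(p).astype(int)[::-1])]=(0,255,0)
save(im2,'tips2.png',(150,110,210,170),6)
E
```

```text
time: 4.9
eef_pos: [0.4965, 0.1951, 0.0965]
tcp_rot: [0.981, 0.194, -0.002, -0.0]
contact_force: [0.2, -0.4, -1.1]
opening: 0.94
finger_force: 0.0
time: 5.7
eef_pos: [0.4983, 0.1952, 0.0991]
tcp_rot: [0.981, 0.194, 0.001, 0.0]
contact_force: [-1.3, -2.3, 4.7]
opening: 0.343
finger_force: 49.4
```

View pics/tips2.png

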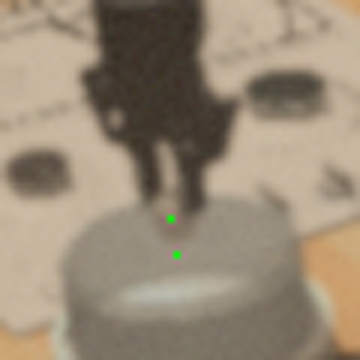

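Now it grips (49 N), but only on the upper part of the knob: the tips are at about z ≈ 0.135. I'll regrip 13 mm deeper.

```bash
python3 -m inch '[{"slide":[0,0,0],"turn":0,"grip":5.5},{"slide":[0,0,0],"turn":0,"grip":5.5},{"slide":[0,0,0],"turn":0,"grip":5.5},{"slide":[0,0,0.5],"turn":0,"grip":5.5},{"slide":[0,0,0.9],"turn":0,"grip":5.5},{"slide":[0,0,1.3],"turn":0,"grip":5.5},{"slide":[0,0,1.3],"turn":0,"grip":5.5}]' && python3 -m inch '[{"slide":[0,0,0],"turn":0,"grip":2.4},{"slide":[0,0,0],"turn":0,"grip":2.4},{"slide":[0,0,0],"turn":0,"grip":2.4},{"slide":[0,0,0],"turn":0,"grip":2.4},{"slide":[0,0,0],"turn":0,"grip":2.4},{"slide":[0,0,0],"turn":0,"grip":2.4},{"slide":[0,0,0],"turn":0,"grip":2.4}]' 60
python3 -m inch '[{"slide":[0,0,-1],"turn":0,"grip":2.4},{"slide":[0,0,-2],"turn":0,"grip":2.4},{"slide":[0,0,-3],"turn":0,"grip":2.4},{"slide":[0,0,-3],"turn":0,"grip":2.4},{"slide":[0,0,-3],"turn":0,"grip":2.4}]'
```

```text
time: 6.45
eef_pos: [0.4969, 0.1952, 0.0841]
tcp_rot: [0.981, 0.194, -0.001, -0.0]
contact_force: [1.0, -0.1, -0.1]
opening: 0.644
finger_force: 0.0
time: 7.15
eef_pos: [0.4979, 0.1953, 0.0856]
tcp_rot: [0.981, 0.194, 0.0, 0.0]
contact_force: [0.4, -0.5, 2.1]
opening: 0.355
finger_force: 59.7
time: 7.65
eef_pos: [0.4978, 0.1954, 0.1157]
tcp_rot: [0.981, 0.194, 0.0, -0.0]
contact_force: [0.1, -0.0, -2.2]
opening: 0.357
finger_force: 59.7
```

The lid is lifted: -2.2 N and a steady grip. Taking it to the free spot near (0.515, -0.44).

```bash
python3 -c "
from h import *
togo([.515,-.44,.22]); togo([.51,-.12,.22])"
```

```text
t 7.65 tcp [0.4978 0.1954 0.1157] y-axis -67.61 slide cm [-22.61  59.4  -10.44]
t 7.65 tcp [0.4978 0.1954 0.1157] y-axis -67.61 slide cm [-10.88  29.63 -10.44]
```

```bash
python3 -m inch '[{"slide":[0,0,-3],"turn":0,"grip":2.4},{"slide":[0,0,-6],"turn":0,"grip":2.4},{"slide":[0,0,-10.5],"turn":0,"grip":2.4},{"slide":[0,0,-10.5],"turn":0,"grip":2.4},{"slide":[-1.4,3.7,-10.5],"turn":0,"grip":2.4},{"slide":[-2.8,7.4,-10.5],"turn":0,"grip":2.4},{"slide":[-4.2,11.1,-10.5],"turn":0,"grip":2.4},{"slide":[-5.6,14.8,-10.5],"turn":0,"grip":2.4},{"slide":[-7,18.5,-10.5],"turn":0,"grip":2.4},{"slide":[-8.4,22.2,-10.5],"turn":0,"grip":2.4},{"slide":[-9.9,25.9,-10.5],"turn":0,"grip":2.4},{"slide":[-11.3,29.6,-10.5],"turn":0,"grip":2.4},{"slide":[-12.7,33.3,-10.5],"turn":0,"grip":2.4},{"slide":[-14.1,37,-10.5],"turn":0,"grip":2.4},{"slide":[-15.5,40.7,-10.5],"turn":0,"grip":2.4},{"slide":[-17,44.5,-10.5],"turn":0,"grip":2.4},{"slide":[-18.4,48.3,-10.5],"turn":0,"grip":2.4},{"slide":[-19.8,52,-10.5],"turn":0,"grip":2.4},{"slide":[-21.2,55.7,-10.5],"turn":0,"grip":2.4},{"slide":[-22.6,59.4,-10.5],"turn":0,"grip":2.4}]'
python3 -m inch '[{"slide":[0,0,0],"turn":0,"grip":2.4},{"slide":[0,0,0],"turn":0,"grip":2.4},{"slide":[0,0,4],"turn":0,"grip":2.4},{"slide":[0,0,8],"turn":0,"grip":2.4},{"slide":[0,0,11],"turn":0,"grip":2.4},{"slide":[0,0,13],"turn":0,"grip":2.4},{"slide":[0,0,14.5],"turn":0,"grip":2.4},{"slide":[0,0,15.5],"turn":0,"grip":2.4},{"slide":[0,0,15.5],"turn":0,"grip":2.4},{"slide":[0,0,15.5],"turn":0,"grip":2.4}]'
python3 -c "
from h import *
togo([.515,-.44,.055])"
```

```text
time: 9.65
eef_pos: [0.5143, -0.4411, 0.2179]
tcp_rot: [0.981, 0.194, -0.001, -0.001]
contact_force: [0.7, 0.2, -1.8]
opening: 0.352
finger_force: 60.3
time: 10.65
eef_pos: [0.5156, -0.4403, 0.0664]
tcp_rot: [0.981, 0.194, 0.0, 0.001]
contact_force: [0.1, -0.1, -1.7]
opening: 0.357
finger_force: 60.6
t 10.65 tcp [ 0.5156 -0.4403  0.0664] y-axis -67.59 slide cm [-0.04 -0.05  1.14]
```

```bash
python3 -m inch '[{"slide":[0,0,0.4],"turn":0,"grip":2.4},{"slide":[0,0,0.8],"turn":0,"grip":2.4},{"slide":[0,0,1.1],"turn":0,"grip":2.4},{"slide":[0,0,1.1],"turn":0,"grip":2.4},{"slide":[0,0,1.1],"turn":0,"grip":2.4}]'
```

```text
time: 11.15
eef_pos: [0.5153, -0.4404, 0.0556]
tcp_rot: [0.981, 0.194, 0.0, 0.0]
contact_force: [-0.5, 2.0, 4.8]
opening: 0.348
finger_force: 61.3
```

```bash
python3 -m inch '[{"slide":[0,0,0],"turn":0,"grip":6},{"slide":[0,0,0],"turn":0,"grip":6},{"slide":[0,0,0],"turn":0,"grip":6},{"slide":[0,0,0],"turn":0,"grip":6},{"slide":[0,0,-2],"turn":0,"grip":7},{"slide":[0,0,-6],"turn":0,"grip":8},{"slide":[0,0,-10],"turn":-0.1,"grip":8},{"slide":[0,0,-14],"turn":-0.2,"grip":8},{"slide":[0,0,-14],"turn":-0.3,"grip":8},{"slide":[0,0,-14],"turn":-0.304,"grip":8},{"slide":[0,0,-14],"turn":-0.304,"grip":8}]'
python3 - <<'E'
from h import *
togo([.42,-.3,.15]);togo([.42,-.3,.015])
im,d=snap("scene"); C=cloud("scene",d)
s=ctrl.get_state()["eef_pos"]; y=R.from_quat(ctrl.get_state()["tcp_rot"]).as_matrix()[:,1]
for p in proj("scene",[s+.0475*y,s-.0475*y]): im[tuple(np.round(p).astype(int)[::-1])]=(0,255,0)
save(im,'lidside.png',(170,110,330,250),4)
E
```

```text
time: 12.25
eef_pos: [0.5145, -0.4395, 0.1929]
tcp_rot: [0.941, 0.339, -0.0, -0.001]
contact_force: [-0.3, 0.3, -0.4]
opening: 0.935
finger_force: 0.0
t 12.25 tcp [ 0.5145 -0.4395  0.1929] y-axis -50.31 slide cm [  1.64 -16.76   4.33]
t 12.25 tcp [ 0.5145 -0.4395  0.1929] y-axis -50.31 slide cm [  1.64 -16.73  17.83]
```

View pics/lidside.png

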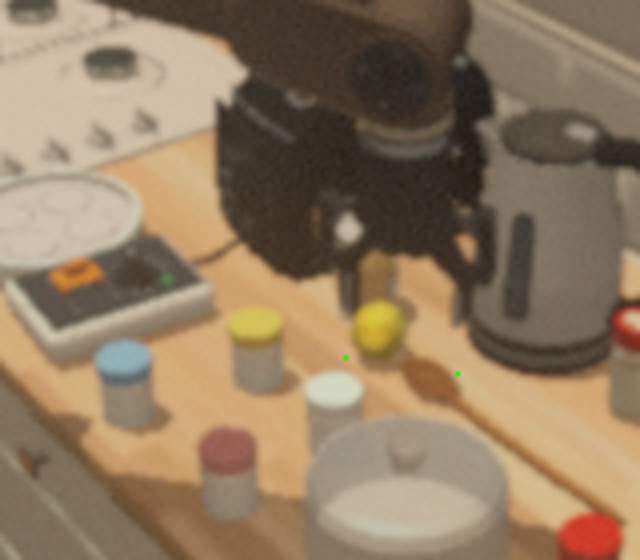

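The lid stands on the worktop at crop (405,490) and the empty plate with its printed circles is visible. All four jars are standing at blue (125,385), yellow (257,345), white (335,405) and pink (228,470). Next I'll take jar d.

```bash
python3 -m inch '[{"slide":[0.8,-8,0],"turn":0,"grip":8},{"slide":[1.6,-16.7,0],"turn":0,"grip":8},{"slide":[1.6,-16.7,4],"turn":0,"grip":8},{"slide":[1.6,-16.7,4],"turn":0,"grip":8},{"slide":[1.6,-16.7,4],"turn":0,"grip":8},{"slide":[1.6,-16.7,4],"turn":0,"grip":8},{"slide":[1.6,-16.7,8],"turn":0,"grip":8},{"slide":[1.6,-16.7,8],"turn":0,"grip":8}]'
python3 - <<'E'
from h import *
im,d=snap("top"); np.savez('t3.npz',im=im,d=d)
from meas import caps
for k,v in caps(im,d).items(): print(k,*v)
for q in blobs(im,(88,40,80),(112,200,255),25): print("blue",q[1],np.round(onplane("top",[q[0]],.07),4))
im,d=snap("scene"); C=cloud("scene",d)
for nm,lo,hi,bx in(("pink",(0,70,80),(12,170,255),(215,205,240,240)),("pink2",(170,50,80),(180,170,255),(215,205,240,240)),("blue",(88,40,80),(112,200,255),(190,190,215,215))):
  for q in blobs(im,lo,hi,20,bx):
    P=C[q[2]]; P=P[(P[:,2]>.064)&(P[:,2]<.076)]; print(nm,q[1],len(P),np.round(P.mean(0),3),np.round(onplane("scene",[q[0]],.065),3))
togo([.42,-.3,.005])
E
```

```text
time: 13.1
eef_pos: [0.4187, -0.3002, 0.1104]
tcp_rot: [0.94, 0.34, -0.002, -0.004]
contact_force: [0.1, 1.1, -0.2]
opening: 0.939
finger_force: 0.0
c [234, 201, 16, 15, 188] [ 0.5449 -0.1557  0.07  ] [ 0.545 -0.156  0.07 ]
pink [219, 217, 15, 12, 155] 118 [ 0.42  -0.308  0.07 ] [[ 0.419 -0.309  0.065]]
blue [195, 196, 12, 9, 81] 78 [ 0.411 -0.137  0.07 ] [[ 0.414 -0.131  0.065]]
t 13.2 tcp [ 0.4205 -0.3021  0.1142] y-axis -50.23 slide cm [ 0.09 -0.18 10.92]
```

```bash
python3 -m inch '[{"slide":[0,0,3],"turn":0,"grip":8},{"slide":[0,0,6],"turn":0,"grip":8},{"slide":[0,0,9],"turn":0,"grip":8},{"slide":[0,0,10.7],"turn":0,"grip":8},{"slide":[0,0,10.7],"turn":0,"grip":8},{"slide":[0,0,10.7],"turn":0,"grip":8},{"slide":[0,0,10.7],"turn":0,"grip":8}]'
python3 -m inch '[{"slide":[0,0,0],"turn":0,"grip":4.4},{"slide":[0,0,0],"turn":0,"grip":4.4},{"slide":[0,0,0],"turn":0,"grip":4.4},{"slide":[0,0,0],"turn":0,"grip":4.4},{"slide":[0,0,0],"turn":0,"grip":4.4},{"slide":[0,0,0],"turn":0,"grip":4.4}]' 40
python3 -m inch '[{"slide":[0,0,-1],"turn":0,"grip":4.4},{"slide":[0,0,-3],"turn":0,"grip":4.4},{"slide":[0,0,-3],"turn":0,"grip":4.4},{"slide":[0,0,-3],"turn":0,"grip":4.4}]'
```

```text
time: 13.9
eef_pos: [0.4219, -0.3032, 0.0096]
tcp_rot: [0.94, 0.34, 0.001, 0.002]
contact_force: [0.5, 0.2, 0.7]
opening: 0.937
finger_force: 0.0
time: 14.5
eef_pos: [0.4212, -0.3024, 0.0088]
tcp_rot: [0.94, 0.34, 0.0, 0.001]
contact_force: [-1.2, 0.5, 6.6]
opening: 0.623
finger_force: 41.5
time: 14.9
eef_pos: [0.4203, -0.3014, 0.0373]
tcp_rot: [0.94, 0.34, 0.0, 0.0]
contact_force: [-0.8, 0.4, -1.6]
opening: 0.62
finger_force: 42.6
```

```bash
python3 -c "
from h import *
togo([.4694,.2348,.16]);togo([.4694,.2348,.045]); togo([.46,-.1,.16])"
```

```text
t 14.9 tcp [ 0.4203 -0.3014  0.0373] y-axis -50.19 slide cm [ 38.1  -38.04 -12.29]
t 14.9 tcp [ 0.4203 -0.3014  0.0373] y-axis -50.19 slide cm [ 38.1  -38.05  -0.79]
t 14.9 tcp [ 0.4203 -0.3014  0.0373] y-axis -50.19 slide cm [ 15.94 -12.93 -12.28]
```

```bash
python3 -m inch '[{"slide":[0,0,-4],"turn":0,"grip":4.4},{"slide":[0,0,-8],"turn":0,"grip":4.4},{"slide":[0,0,-12.3],"turn":0,"grip":4.4},{"slide":[3,-3,-12.3],"turn":0,"grip":4.4},{"slide":[6,-6,-12.3],"turn":0,"grip":4.4},{"slide":[9,-9,-12.3],"turn":0,"grip":4.4},{"slide":[12,-12,-12.3],"turn":0,"grip":4.4},{"slide":[15,-15,-12.3],"turn":0,"grip":4.4},{"slide":[18,-18,-12.3],"turn":0,"grip":4.4},{"slide":[21,-21,-12.3],"turn":0,"grip":4.4},{"slide":[24,-24,-12.3],"turn":0,"grip":4.4},{"slide":[27,-27,-12.3],"turn":0,"grip":4.4},{"slide":[30,-30,-12.3],"turn":0,"grip":4.4},{"slide":[33,-33,-12.3],"turn":0,"grip":4.4},{"slide":[36,-36,-12.3],"turn":0,"grip":4.4},{"slide":[38.1,-38,-12.3],"turn":0,"grip":4.4},{"slide":[38.1,-38,-12.3],"turn":0,"grip":4.4},{"slide":[38.1,-38,-12.3],"turn":0,"grip":4.4},{"slide":[38.1,-38,-10],"turn":0,"grip":4.4},{"slide":[38.1,-38,-10],"turn":0,"grip":4.4}]'
python3 -c "
from h import *
togo([.4694,.2348,.045])"
```

```text
time: 16.9
eef_pos: [0.4671, 0.2325, 0.1336]
tcp_rot: [0.94, 0.34, -0.004, -0.0]
contact_force: [-0.7, 0.9, -2.2]
opening: 0.618
finger_force: 43.2
t 16.9 tcp [0.4671 0.2325 0.1336] y-axis -50.27 slide cm [ 0.39 -0.    8.86]
```

```bash
python3 -m inch '[{"slide":[0,0,3],"turn":0,"grip":4.4},{"slide":[0,0,6],"turn":0,"grip":4.4},{"slide":[0,0,7.5],"turn":0,"grip":4.4},{"slide":[0,0,7.5],"turn":0,"grip":4.4},{"slide":[0,0,7.5],"turn":0,"grip":4.4}]'
python3 -c "
from h import *
togo([.4694,.2348,.040])"
```

```text
time: 17.4
eef_pos: [0.4704, 0.2341, 0.0631]
tcp_rot: [0.94, 0.34, 0.0, 0.0]
contact_force: [-0.3, 0.5, -0.3]
opening: 0.616
finger_force: 43.2
t 17.4 tcp [0.4704 0.2341 0.0631] y-axis -50.23 slide cm [-0.03 -0.12  2.31]
```

```bash
python3 -m inch '[{"slide":[0,-0.1,1],"turn":0,"grip":4.4},{"slide":[0,-0.1,1.6],"turn":0,"grip":4.4},{"slide":[0,-0.1,2],"turn":0,"grip":4.4},{"slide":[0,-0.1,2.3],"turn":0,"grip":4.4},{"slide":[0,-0.1,2.4],"turn":0,"grip":4.4},{"slide":[0,-0.1,2.4],"turn":0,"grip":4.4}]'
```

```text
time: 18.0
eef_pos: [0.4692, 0.2353, 0.0388]
tcp_rot: [0.94, 0.341, -0.0, -0.0]
contact_force: [-2.2, -1.3, 3.0]
opening: 0.616
finger_force: 43.5
```

```bash
python3 -m inch '[{"slide":[0,0,0],"turn":0,"grip":6.2},{"slide":[0,0,0],"turn":0,"grip":6.2},{"slide":[0,0,0],"turn":0,"grip":6.2},{"slide":[0,0,-1],"turn":0,"grip":6.2},{"slide":[0,0,-4],"turn":0,"grip":6.2},{"slide":[0,0,-8],"turn":0,"grip":8},{"slide":[0,0,-12],"turn":0,"grip":8},{"slide":[0,0,-12],"turn":0,"grip":8},{"slide":[0,0,-12],"turn":0,"grip":8}]'
python3 -c "
from h import *
togo([.4125,-.1283,.11]);togo([.4114,-.1283,.008])"
```

```text
time: 18.9
eef_pos: [0.4701, 0.2354, 0.1604]
tcp_rot: [0.94, 0.34, 0.002, 0.0]
contact_force: [0.1, -0.3, -0.0]
opening: 0.937
finger_force: 0.0
t 18.9 tcp [0.4701 0.2354 0.1604] y-axis -50.19 slide cm [-27.73  24.24   4.97]
t 18.9 tcp [0.4701 0.2354 0.1604] y-axis -50.19 slide cm [-27.85  24.16  15.17]
```

```bash
python3 -m inch '[{"slide":[-5,4.2,0],"turn":0,"grip":8},{"slide":[-9,7.8,0],"turn":0,"grip":8},{"slide":[-13,11.2,0],"turn":0,"grip":8},{"slide":[-17,14.7,0],"turn":0,"grip":8},{"slide":[-21,18.2,0],"turn":0,"grip":8},{"slide":[-24,21,0],"turn":0,"grip":8},{"slide":[-27.8,24.2,0],"turn":0,"grip":8},{"slide":[-27.8,24.2,0],"turn":0,"grip":8},{"slide":[-27.8,24.2,0],"turn":0,"grip":8},{"slide":[-27.8,24.2,5],"turn":0,"grip":8},{"slide":[-27.8,24.2,5],"turn":0,"grip":8},{"slide":[-27.8,24.2,5],"turn":0,"grip":8}]'
python3 - <<'E'
from h import *
im,d=snap("scene"); C=cloud("scene",d)
q=max(blobs(im,(88,40,80),(112,200,255),20,(170,150,235,240)),key=lambda q:q[1][4]); P=C[q[2]]; P=P[(P[:,2]>.064)&(P[:,2]<.076)]; print(q[1],len(P),np.round(P.mean(0),3))
togo([.4114,-.1283,.008])
E
```

```text
time: 20.1
eef_pos: [0.4092, -0.1271, 0.1069]
tcp_rot: [0.94, 0.341, -0.001, -0.002]
contact_force: [0.1, -0.7, 0.1]
opening: 0.938
finger_force: 0.0
[196, 197, 9, 6, 26] 26 [ 0.409 -0.137  0.071]
t 20.15 tcp [ 0.4106 -0.1279  0.1086] y-axis -50.11 slide cm [ 0.03  0.08 10.06]
```

Jar b is still where it was measured, so I'll grasp it.

```bash
python3 -m inch '[{"slide":[0,0,3],"turn":0,"grip":8},{"slide":[0,0,6],"turn":0,"grip":8},{"slide":[0,0,9],"turn":0,"grip":8},{"slide":[0,0,10],"turn":0,"grip":8},{"slide":[0,0,10],"turn":0,"grip":8},{"slide":[0,0,10],"turn":0,"grip":8},{"slide":[0,0,10],"turn":0,"grip":4.4},{"slide":[0,0,10],"turn":0,"grip":4.4},{"slide":[0,0,10],"turn":0,"grip":4.4},{"slide":[0,0,10],"turn":0,"grip":4.4},{"slide":[0,0,10],"turn":0,"grip":4.4},{"slide":[0,0,10],"turn":0,"grip":4.4}]' 40
python3 -m inch '[{"slide":[0,0,-1],"turn":0,"grip":4.4},{"slide":[0,0,-4],"turn":0,"grip":4.4},{"slide":[0,0,-8],"turn":0,"grip":4.4},{"slide":[0,0,-12],"turn":0,"grip":4.4},{"slide":[0,0,-15],"turn":0,"grip":4.4},{"slide":[0,0,-15],"turn":0,"grip":4.4},{"slide":[0,0,-15],"turn":0,"grip":4.4}]'
python3 -c "
from h import *
togo([.5334,.1580,.16]);togo([.5334,.1580,.04])"
```

```text
time: 21.35
eef_pos: [0.4122, -0.1297, 0.0103]
tcp_rot: [0.94, 0.34, 0.001, 0.001]
contact_force: [-0.6, -0.3, 5.5]
opening: 0.618
finger_force: 41.0
time: 22.05
eef_pos: [0.4101, -0.1285, 0.158]
tcp_rot: [0.94, 0.34, 0.0, 0.0]
contact_force: [-0.6, -0.6, -3.5]
opening: 0.618
finger_force: 43.1
t 22.05 tcp [ 0.4101 -0.1285  0.158 ] y-axis -50.19 slide cm [ 27.82 -14.11  -0.2 ]
t 22.05 tcp [ 0.4101 -0.1285  0.158 ] y-axis -50.19 slide cm [ 27.82 -14.11  11.8 ]
```

```bash
python3 -m inch '[{"slide":[3,-1.5,0],"turn":0,"grip":4.4},{"slide":[6,-3,0],"turn":0,"grip":4.4},{"slide":[10,-5,0],"turn":0,"grip":4.4},{"slide":[14,-7,0],"turn":0,"grip":4.4},{"slide":[18,-9,0],"turn":0,"grip":4.4},{"slide":[22,-11,0],"turn":0,"grip":4.4},{"slide":[25,-12.7,0],"turn":0,"grip":4.4},{"slide":[27.8,-14.1,0],"turn":0,"grip":4.4},{"slide":[27.8,-14.1,0],"turn":0,"grip":4.4},{"slide":[27.8,-14.1,0],"turn":0,"grip":4.4},{"slide":[27.8,-14.1,4],"turn":0,"grip":4.4},{"slide":[27.8,-14.1,7],"turn":0,"grip":4.4},{"slide":[27.8,-14.1,9],"turn":0,"grip":4.4},{"slide":[27.8,-14.1,9],"turn":0,"grip":4.4},{"slide":[27.8,-14.1,9],"turn":0,"grip":4.4}]'
python3 -c "
from h import *
togo([.5334,.1580,.04])"
```

```text
time: 23.55
eef_pos: [0.533, 0.1565, 0.0676]
tcp_rot: [0.94, 0.34, -0.001, -0.0]
contact_force: [1.1, 0.1, -1.8]
opening: 0.615
finger_force: 43.0
t 23.55 tcp [0.533  0.1565 0.0676] y-axis -50.26 slide cm [ 0.13 -0.08  2.76]
```

```bash
python3 -m inch '[{"slide":[0.1,-0.1,1],"turn":0,"grip":4.4},{"slide":[0.1,-0.1,1.8],"turn":0,"grip":4.4},{"slide":[0.1,-0.1,2.3],"turn":0,"grip":4.4},{"slide":[0.1,-0.1,2.7],"turn":0,"grip":4.4},{"slide":[0.1,-0.1,2.8],"turn":0,"grip":4.4},{"slide":[0.1,-0.1,2.8],"turn":0,"grip":4.4}]'
python3 -m inch '[{"slide":[0,0,0],"turn":0,"grip":6.2},{"slide":[0,0,0],"turn":0,"grip":6.2},{"slide":[0,0,0],"turn":0,"grip":6.2},{"slide":[0,0,-1],"turn":0,"grip":6.2},{"slide":[0,0,-4],"turn":0,"grip":6.2},{"slide":[0,0,-8],"turn":0,"grip":8},{"slide":[0,0,-13],"turn":0,"grip":8},{"slide":[0,0,-13],"turn":0,"grip":8}]'
python3 -c "
from h import *
togo([.5436,-.2918,.16])"
```

```text
time: 24.15
eef_pos: [0.5341, 0.1591, 0.0405]
tcp_rot: [0.94, 0.341, 0.0, 0.0]
contact_force: [-0.4, 0.1, -1.3]
opening: 0.614
finger_force: 43.0
time: 24.95
eef_pos: [0.5393, 0.1597, 0.1804]
tcp_rot: [0.94, 0.341, 0.008, 0.002]
contact_force: [1.4, 0.0, 0.3]
opening: 0.935
finger_force: 0.0
t 24.95 tcp [0.5393 0.1597 0.1804] y-axis -50.18 slide cm [-28.61  34.93   1.96]
```

```bash
python3 -m inch '[{"slide":[-3,3.5,0],"turn":-0.13,"grip":8},{"slide":[-6,7,0],"turn":-0.26,"grip":8},{"slide":[-9,11,0],"turn":-0.39,"grip":8},{"slide":[-12,14.5,0],"turn":-0.52,"grip":8},{"slide":[-15,18,0],"turn":-0.65,"grip":8},{"slide":[-18,22,0],"turn":-0.78,"grip":8},{"slide":[-21,25.5,0],"turn":-0.91,"grip":8},{"slide":[-24,29,0],"turn":-1.04,"grip":8},{"slide":[-27,33,0],"turn":-1.17,"grip":8},{"slide":[-28.6,34.9,0],"turn":-1.3,"grip":8},{"slide":[-28.6,34.9,0],"turn":-1.43,"grip":8},{"slide":[-28.6,34.9,2],"turn":-1.571,"grip":8},{"slide":[-28.6,34.9,2],"turn":-1.571,"grip":8},{"slide":[-28.6,34.9,2],"turn":-1.571,"grip":8},{"slide":[-28.6,34.9,6],"turn":-1.571,"grip":8},{"slide":[-28.6,34.9,6],"turn":-1.571,"grip":8},{"slide":[-28.6,34.9,6],"turn":-1.571,"grip":8}]'
python3 - <<'E'
from h import *
im,d=snap("scene"); np.savez('s5.npz',im=im,d=d); C=cloud("scene",d)
for nm,lo,hi,bx in(("a",(25,0,150),(90,50,255),(240,195,265,225)),("yel",(22,100,100),(33,255,255),(215,175,232,205)),("blue",(88,40,80),(112,200,255),(120,130,215,205)),("pink",(0,60,80),(12,150,255),(120,130,190,200)),("pink",(168,40,80),(180,150,255),(120,130,190,200))):
  for q in blobs(im,lo,hi,15,bx):
    P=C[q[2]]; P=P[(P[:,2]>.03)&(P[:,2]<.15)]; P=P[P[:,2]>np.percentile(P[:,2],95)-.008]; print(nm,q[1],len(P),np.round(P.mean(0),3))
im,d=snap("top"); C=cloud("top",d)
for nm,lo,hi in(("blue",(88,40,80),(112,200,255)),("pink",(0,60,130),(12,130,255)),("pink",(170,40,130),(180,130,255))):
  for q in blobs(im,lo,hi,25,(110,200,180,300)): print("top",nm,q[1],np.round(onplane("top",[q[0]],.1),4),np.round(np.median(C[q[2]],0),3))
togo([.5436,-.2918,.008])
E
```

```text
time: 26.65
eef_pos: [0.5374, -0.2917, 0.1103]
tcp_rot: [0.424, 0.905, 0.0, -0.001]
contact_force: [0.6, 1.8, 0.1]
opening: 0.938
finger_force: 0.0
yel [227, 187, 5, 8, 31] 26 [ 0.534 -0.154  0.07 ]
blue [186, 151, 10, 6, 43] 42 [0.531 0.148 0.1  ]
pink [164, 148, 12, 9, 99] 64 [0.47  0.229 0.1  ]
top blue [145, 236, 16, 15, 182] [[0.5336 0.1583 0.1   ]] [0.534 0.158 0.1  ]
top pink [127, 262, 17, 18, 233] [[0.4686 0.2366 0.1   ]] [0.468 0.237 0.099]
t 26.75 tcp [ 0.5386 -0.2928  0.1124] y-axis 39.8 slide cm [-0.21  0.44 10.44]
```

Run:
```python
from h import *
z=np.load('s5.npz'); C=cloud("scene",z['d'])
m=(abs(C[...,2]-.07)<.005)&(abs(C[...,0]-.54)<.09)&(abs(C[...,1]+.29)<.09); n,l,st,c=cv2.connectedComponentsWithStats(m.astype(np.uint8))
for i in range(1,n):
    if st[i,4]>12: print(st[i],np.round(C[l==i].mean(0),3),np.round(C[l==i].min(0),3),np.round(C[l==i].max(0),3))
```

```text
[246 203  14  10 107] [ 0.542 -0.296  0.07 ] [ 0.515 -0.325  0.065] [ 0.569 -0.267  0.075]
```

```bash
python3 -m inch '[{"slide":[-0.2,0.4,3],"turn":0,"grip":8},{"slide":[-0.2,0.4,6],"turn":0,"grip":8},{"slide":[-0.2,0.4,9],"turn":0,"grip":8},{"slide":[-0.2,0.4,10.4],"turn":0,"grip":8},{"slide":[-0.2,0.4,10.4],"turn":0,"grip":8},{"slide":[-0.2,0.4,10.4],"turn":0,"grip":8},{"slide":[-0.2,0.4,10.4],"turn":0,"grip":4.4},{"slide":[-0.2,0.4,10.4],"turn":0,"grip":4.4},{"slide":[-0.2,0.4,10.4],"turn":0,"grip":4.4},{"slide":[-0.2,0.4,10.4],"turn":0,"grip":4.4},{"slide":[-0.2,0.4,10.4],"turn":0,"grip":4.4},{"slide":[-0.2,0.4,10.4],"turn":0,"grip":4.4}]' 40
python3 -m inch '[{"slide":[0,0,-1],"turn":0,"grip":4.4},{"slide":[0,0,-4],"turn":0,"grip":4.4},{"slide":[0,0,-8],"turn":0,"grip":4.4},{"slide":[0,0,-12],"turn":0,"grip":4.4},{"slide":[0,0,-16],"turn":0,"grip":4.4},{"slide":[0,0,-16],"turn":0,"grip":4.4},{"slide":[0,0,-16],"turn":0,"grip":4.4}]'
python3 -c "
from h import *
togo([.5398,.2284,.17]);togo([.5398,.2284,.04])"
```

```text
time: 27.95
eef_pos: [0.5433, -0.2924, 0.0086]
tcp_rot: [0.424, 0.906, -0.0, 0.002]
contact_force: [-0.9, -0.5, 6.7]
opening: 0.615
finger_force: 42.2
time: 28.65
eef_pos: [0.5422, -0.2913, 0.1674]
tcp_rot: [0.424, 0.906, -0.0, 0.001]
contact_force: [-0.6, 0.8, -1.9]
opening: 0.614
finger_force: 42.5
t 28.65 tcp [ 0.5422 -0.2913  0.1674] y-axis 39.82 slide cm [40.07 33.1  -0.33]
t 28.65 tcp [ 0.5422 -0.2913  0.1674] y-axis 39.82 slide cm [40.1  33.09 12.67]
```

```bash
python3 -m inch '[{"slide":[3,2.5,0],"turn":0,"grip":4.4},{"slide":[6,5,0],"turn":0,"grip":4.4},{"slide":[9.1,7.5,0],"turn":0,"grip":4.4},{"slide":[12.1,10,0],"turn":0,"grip":4.4},{"slide":[15.2,12.5,0],"turn":0,"grip":4.4},{"slide":[18.2,15,0],"turn":0,"grip":4.4},{"slide":[21.2,17.5,0],"turn":0,"grip":4.4},{"slide":[24.2,20,0],"turn":0,"grip":4.4},{"slide":[27.3,22.5,0],"turn":0,"grip":4.4},{"slide":[30.3,25,0],"turn":0,"grip":4.4},{"slide":[33.3,27.5,0],"turn":0,"grip":4.4},{"slide":[36.3,30,0],"turn":0,"grip":4.4},{"slide":[38.5,31.8,0],"turn":0,"grip":4.4},{"slide":[40.1,33.1,0],"turn":0,"grip":4.4},{"slide":[40.1,33.1,0],"turn":0,"grip":4.4},{"slide":[40.1,33.1,0],"turn":0,"grip":4.4}]'
python3 -m inch '[{"slide":[0,0,2],"turn":0,"grip":4.4},{"slide":[0,0,4.5],"turn":0,"grip":4.4},{"slide":[0,0,7],"turn":0,"grip":4.4},{"slide":[0,0,9],"turn":0,"grip":4.4},{"slide":[0,0,9],"turn":0,"grip":4.4},{"slide":[0,0,9],"turn":0,"grip":4.4}]'
python3 -c "
from h import *
togo([.5398,.2284,.04])"
```

```text
time: 30.25
eef_pos: [0.5378, 0.2285, 0.1636]
tcp_rot: [0.424, 0.906, -0.002, -0.002]
contact_force: [0.1, -0.8, -0.7]
opening: 0.617
finger_force: 42.5
time: 30.85
eef_pos: [0.5579, 0.2287, 0.097]
tcp_rot: [0.424, 0.905, 0.01, 0.018]
contact_force: [4.8, -4.1, 48.2]
opening: 0.616
finger_force: 81.9
t 30.85 tcp [0.5579 0.2287 0.097 ] y-axis 39.84 slide cm [ 1.27 -1.61  5.62]
```

Unexpected contact of 48 N while lowering. I'll back up straight away and look.

```bash
python3 -m inch '[{"slide":[0,0,-2],"turn":0,"grip":4.4},{"slide":[0,0,-5],"turn":0,"grip":4.4},{"slide":[0,0,-9],"turn":0,"grip":4.4},{"slide":[0,0,-9],"turn":0,"grip":4.4},{"slide":[0,0,-9],"turn":0,"grip":4.4}]'
python3 - <<'E'
from h import *
im,d=snap("top"); im2,d2=snap("scene"); np.savez('s6.npz',im=im,d=d,im2=im2,d2=d2)
a=cv2.resize(im[195:305,95:235],None,fx=2.8,fy=2.8); b=cv2.resize(im2[100:210,120:260],None,fx=2.8,fy=2.8)
save(np.hstack([a,b]),'hit.png'); togo([.5398,.2284,.04])
E
```

```text
time: 31.35
eef_pos: [0.5398, 0.2277, 0.1666]
tcp_rot: [0.425, 0.905, 0.0, 0.001]
contact_force: [0.2, 0.5, -1.9]
opening: 0.619
finger_force: 72.0
t 31.45 tcp [0.5381 0.2277 0.1639] y-axis 39.76 slide cm [-0.07  0.22 12.39]
```

View pics/hit.png

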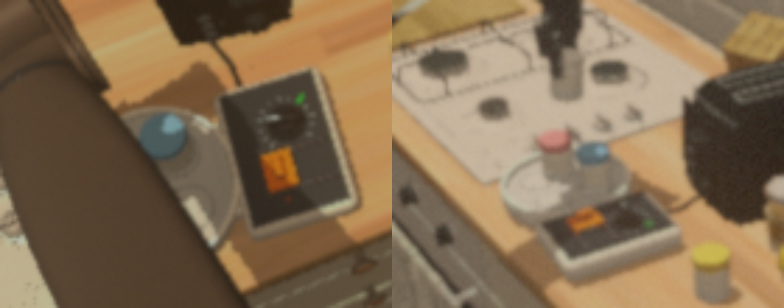

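The blue jar is unchanged, but the pink jar has moved about 8 px right in the scene view since I placed it. It was knocked aside into my placing spot, so I'll re-measure it.

Run:
```python
from h import *
z=np.load('s6.npz'); im,C=z['im2'],cloud("scene",z['d2'])
for nm,lo,hi in(("blue",(88,40,80),(112,200,255)),("pink",(0,60,80),(12,150,255)),("pink",(168,40,80),(180,150,255))):
  for q in blobs(im,lo,hi,15,(150,135,215,175)):
    P=C[q[2]]; P=P[(P[:,2]>.09)&(P[:,2]<.11)]; print(nm,q[1],len(P),np.round(P.mean(0),3),(P.min(0)+P.max(0))/2, np.round(onplane("scene",[q[0]],.1),3))
m=(C[...,2]>.11)&(C[...,2]<.3)&(abs(C[...,0]-.54)<.05)&(abs(C[...,1]-.22)<.06)&(cv2.cvtColor(im,cv2.COLOR_RGB2HSV)[...,2]>110); P=C[m]; 
for zz in np.arange(.12,.26,.01):
    k=abs(P[:,2]-zz)<.005
    if k.sum()>3: print(round(zz,2),k.sum(),np.round(P[k].mean(0),3),np.round(P[k,0].min(),3),np.round(P[k,0].max(),3))
```

```text
blue [191, 152, 5, 4, 16] 16 [0.541 0.143 0.101] [0.54154637 0.14333335 0.10082288] [[0.541 0.144 0.1  ]]
pink [171, 146, 14, 9, 99] 78 [0.506 0.22  0.099] [0.50807306 0.22289202 0.09852567] [[0.501 0.214 0.1  ]]
0.17 14 [0.537 0.201 0.171] 0.517 0.556
0.18 29 [0.528 0.205 0.18 ] 0.509 0.558
0.19 25 [0.53  0.206 0.19 ] 0.513 0.556
0.2 25 [0.536 0.203 0.2  ] 0.512 0.563
0.21 18 [0.539 0.201 0.21 ] 0.509 0.563
0.22 19 [0.541 0.2   0.22 ] 0.523 0.563
0.23 33 [0.549 0.212 0.231] 0.51 0.571
0.24 17 [0.545 0.213 0.237] 0.506 0.573
```

Pink now stands at about (0.505, 0.229), 36 mm from where I put it, and upright. The held jar a has slid roughly 12 mm up in the grip. I'll put a on the free 225° circle (0.463, 0.164), then move pink back.

```bash
python3 -c "
from h import *
togo([.4630,.1644,.164])"
python3 -m inch '[{"slide":[0,-3,0],"turn":0,"grip":4.4},{"slide":[0,-6,0],"turn":0,"grip":4.4},{"slide":[0,-9.7,0],"turn":0,"grip":4.4},{"slide":[0,-9.7,0],"turn":0,"grip":4.4},{"slide":[0,-9.7,0],"turn":0,"grip":4.4},{"slide":[0,-9.7,0],"turn":0,"grip":4.4}]' 40
python3 - <<'E'
from h import *
togo([.4630,.1644,.06])
im2,d=snap("scene"); C=cloud("scene",d); save(im2,'held.png',(145,100,215,170),8)
E
```

```text
t 31.45 tcp [0.5381 0.2277 0.1639] y-axis 39.76 slide cm [-0.06 -9.82  0.02]
time: 32.05
eef_pos: [0.4651, 0.1667, 0.1655]
tcp_rot: [0.424, 0.906, -0.0, -0.0]
contact_force: [0.3, -0.8, -0.9]
opening: 0.615
finger_force: 71.9
t 32.05 tcp [0.4651 0.1667 0.1655] y-axis 39.81 slide cm [-0.05 -0.3  10.55]
```

View pics/held.png

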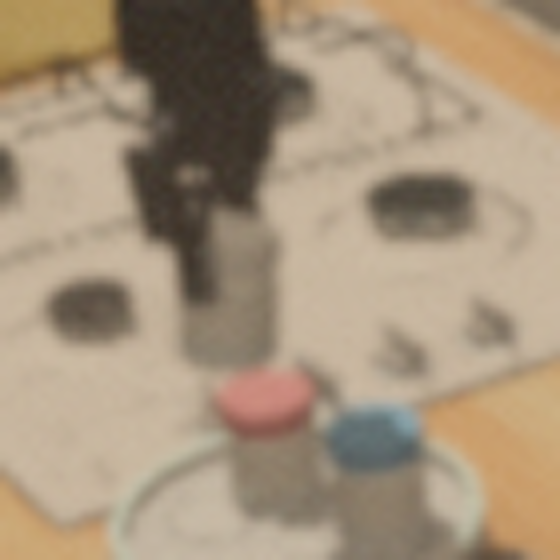

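Pink at crop (265,400) and blue (375,440) stand upright. Jar a hangs upright in the grip, with its foot at crop v≈365 and the fingertips about 30 mm above it. Lowering it now.

```bash
python3 -m inch '[{"slide":[0,-0.3,3],"turn":0,"grip":4.4},{"slide":[0,-0.3,6],"turn":0,"grip":4.4},{"slide":[0,-0.3,9],"turn":0,"grip":4.4},{"slide":[0,-0.3,11.5],"turn":0,"grip":4.4},{"slide":[0,-0.3,11.5],"turn":0,"grip":4.4},{"slide":[0,-0.3,11.5],"turn":0,"grip":4.4}]'
python3 -m inch '[{"slide":[0,0,0.4],"turn":0,"grip":4.4},{"slide":[0,0,0.8],"turn":0,"grip":4.4},{"slide":[0,0,1],"turn":0,"grip":4.4},{"slide":[0,0,1],"turn":0,"grip":4.4}]'
```

```text
time: 32.7
eef_pos: [0.4631, 0.165, 0.0513]
tcp_rot: [0.424, 0.906, -0.0, -0.0]
contact_force: [0.7, 0.9, -0.8]
opening: 0.619
finger_force: 71.9
time: 33.1
eef_pos: [0.4626, 0.1647, 0.0414]
tcp_rot: [0.424, 0.906, 0.0, 0.0]
contact_force: [0.2, -0.6, -2.6]
opening: 0.619
finger_force: 71.9
```

```bash
python3 -m inch '[{"slide":[0,0,0.4],"turn":0,"grip":4.4},{"slide":[0,0,0.7],"turn":0,"grip":4.4},{"slide":[0,0,1],"turn":0,"grip":4.4},{"slide":[0,0,1],"turn":0,"grip":4.4}]'
```

```text
time: 33.5
eef_pos: [0.4629, 0.1646, 0.0332]
tcp_rot: [0.424, 0.906, -0.001, -0.0]
contact_force: [-5.5, -1.8, 11.0]
opening: 0.618
finger_force: 73.4
```

```bash
python3 -m inch '[{"slide":[0,0,0],"turn":0,"grip":6.2},{"slide":[0,0,0],"turn":0,"grip":6.2},{"slide":[0,0,0],"turn":0,"grip":6.2},{"slide":[0,0,-1],"turn":0,"grip":6.2},{"slide":[0,0,-4],"turn":0,"grip":6.2},{"slide":[0,0,-8],"turn":0,"grip":8},{"slide":[0,0,-13],"turn":0,"grip":8},{"slide":[0,0,-16],"turn":0,"grip":8},{"slide":[0,0,-16],"turn":0,"grip":8}]'
python3 - <<'E'
from h import *
im,d=snap("scene"); C=cloud("scene",d)
m=(abs(C[...,2]-.1)<.006)&(np.hypot(C[...,0]-.5014,C[...,1]-.1964)<.09); n,l,st,c=cv2.connectedComponentsWithStats(m.astype(np.uint8))
for i in range(1,n):
    if st[i,4]>12: print(st[i],im[l==i].mean(0).astype(int),np.round(C[l==i].mean(0),3),np.round(C[l==i].min(0),3),np.round(C[l==i].max(0),3))
togo([.505,.229,.16])
E
```

```text
time: 34.4
eef_pos: [0.4665, 0.1654, 0.1984]
tcp_rot: [0.424, 0.906, 0.004, 0.006]
contact_force: [0.7, 0.5, -0.1]
opening: 0.939
finger_force: 0.0
[172 146  13   8  71] [188 133 119] [0.506 0.22  0.1  ] [0.479 0.197 0.094] [0.535 0.25  0.106]
[186 150  12   7  70] [117 126 123] [0.536 0.152 0.1  ] [0.511 0.125 0.094] [0.563 0.18  0.105]
[170 155  13   8  77] [179 176 155] [0.462 0.153 0.1  ] [0.436 0.13  0.094] [0.491 0.186 0.106]
t 34.45 tcp [0.4647 0.1651 0.195 ] y-axis 39.82 slide cm [2.34 7.17 3.54]
```

All three jars on the plate stand upright with tops at z = 0.100. Now I'll regrip pink with the fingers closing along x and shift it back to the 135° circle.

```bash
python3 -m inch '[{"slide":[1.2,3.6,0],"turn":0.13,"grip":7},{"slide":[2.3,7.1,0],"turn":0.26,"grip":7},{"slide":[2.3,7.1,0],"turn":0.39,"grip":7},{"slide":[2.3,7.1,0],"turn":0.52,"grip":7},{"slide":[2.3,7.1,0],"turn":0.65,"grip":7},{"slide":[2.3,7.1,0],"turn":0.695,"grip":7},{"slide":[2.3,7.1,3],"turn":0.695,"grip":7},{"slide":[2.3,7.1,5],"turn":0.695,"grip":7},{"slide":[2.3,7.1,5],"turn":0.695,"grip":7},{"slide":[2.3,7.1,5],"turn":0.695,"grip":7}]'
python3 -c "
from h import *
togo([.504,.2295,.040])"
```

```text
time: 35.45
eef_pos: [0.5016, 0.2276, 0.1401]
tcp_rot: [0.707, 0.707, -0.001, -0.001]
contact_force: [1.0, 0.3, 0.5]
opening: 0.82
finger_force: 0.0
t 35.45 tcp [0.5016 0.2276 0.1401] y-axis -0.0 slide cm [ 0.19  0.27 10.01]
```

```bash
python3 -m inch '[{"slide":[0.1,0.2,3],"turn":0,"grip":7},{"slide":[0.1,0.2,6],"turn":0,"grip":7},{"slide":[0.1,0.2,8],"turn":0,"grip":7},{"slide":[0.1,0.2,9.9],"turn":0,"grip":7},{"slide":[0.1,0.2,9.9],"turn":0,"grip":7},{"slide":[0.1,0.2,9.9],"turn":0,"grip":7}]'
python3 -m inch '[{"slide":[0,0,0],"turn":0,"grip":4.4},{"slide":[0,0,0],"turn":0,"grip":4.4},{"slide":[0,0,0],"turn":0,"grip":4.4},{"slide":[0,0,0],"turn":0,"grip":4.4},{"slide":[0,0,0],"turn":0,"grip":4.4},{"slide":[0,0,-0.5],"turn":0,"grip":4.4},{"slide":[0,0,-1],"turn":0,"grip":4.4},{"slide":[0,0,-1],"turn":0,"grip":4.4},{"slide":[0,0,-1],"turn":0,"grip":4.4}]' 40
python3 -c "
from h import *
togo([.4680,.2366,.050])"
```

```text
time: 36.05
eef_pos: [0.5052, 0.2291, 0.0434]
tcp_rot: [0.707, 0.707, 0.001, 0.0]
contact_force: [0.7, 0.6, -0.2]
opening: 0.819
finger_force: 0.0
time: 36.95
eef_pos: [0.5042, 0.2288, 0.0521]
tcp_rot: [0.707, 0.707, -0.0, -0.0]
contact_force: [0.2, -0.5, -1.6]
opening: 0.614
finger_force: 42.1
t 36.95 tcp [0.5042 0.2288 0.0521] y-axis 0.0 slide cm [ 0.78 -3.62  0.21]
```

```bash
python3 -m inch '[{"slide":[0.3,-1.2,0],"turn":0,"grip":4.4},{"slide":[0.5,-2.4,0],"turn":0,"grip":4.4},{"slide":[0.8,-3.6,0],"turn":0,"grip":4.4},{"slide":[0.8,-3.6,0],"turn":0,"grip":4.4},{"slide":[0.8,-3.6,0],"turn":0,"grip":4.4},{"slide":[0.8,-3.6,0.5],"turn":0,"grip":4.4},{"slide":[0.8,-3.6,1],"turn":0,"grip":4.4},{"slide":[0.8,-3.6,1],"turn":0,"grip":4.4}]'
python3 -m inch '[{"slide":[0,0,0],"turn":0,"grip":6.2},{"slide":[0,0,0],"turn":0,"grip":6.2},{"slide":[0,0,0],"turn":0,"grip":6.2},{"slide":[0,0,-1],"turn":0,"grip":6.2},{"slide":[0,0,-4],"turn":0,"grip":6.2},{"slide":[0,0,-8],"turn":0,"grip":8},{"slide":[0,0,-13],"turn":0,"grip":8},{"slide":[0,0,-13],"turn":0,"grip":8}]'
python3 -c "
from h import *
togo([.5449,-.1557,.16])"
```

```text
time: 37.75
eef_pos: [0.4688, 0.237, 0.0442]
tcp_rot: [0.707, 0.707, -0.001, -0.001]
contact_force: [-5.2, -0.7, 10.8]
opening: 0.612
finger_force: 44.0
time: 38.55
eef_pos: [0.4735, 0.2384, 0.1816]
tcp_rot: [0.707, 0.707, 0.007, 0.004]
contact_force: [-0.0, 0.2, 0.6]
opening: 0.936
finger_force: 0.0
t 38.55 tcp [0.4735 0.2384 0.1816] y-axis 0.01 slide cm [-39.42   7.1    2.1 ]
```

```bash
python3 -m inch '[{"slide":[-4,0.7,0],"turn":-0.1,"grip":8},{"slide":[-8,1.4,0],"turn":-0.2,"grip":8},{"slide":[-12,2.1,0],"turn":-0.3,"grip":8},{"slide":[-16,2.8,0],"turn":-0.4,"grip":8},{"slide":[-20,3.5,0],"turn":-0.5,"grip":8},{"slide":[-24,4.3,0],"turn":-0.6,"grip":8},{"slide":[-28,5,0],"turn":-0.695,"grip":8},{"slide":[-32,5.8,0],"turn":-0.695,"grip":8},{"slide":[-36,6.5,0],"turn":-0.695,"grip":8},{"slide":[-39.4,7.1,0],"turn":-0.695,"grip":8},{"slide":[-39.4,7.1,0],"turn":-0.695,"grip":8},{"slide":[-39.4,7.1,0],"turn":-0.695,"grip":8},{"slide":[-39.4,7.1,6],"turn":-0.695,"grip":8},{"slide":[-39.4,7.1,6],"turn":-0.695,"grip":8},{"slide":[-39.4,7.1,6],"turn":-0.695,"grip":8}]'
cat > plate.py <<'E'
from h import *
def tops(zc,ctr,rad,tol=.006,amin=12):
    im,d=snap("scene"); C=cloud("scene",d)
    m=(abs(C[...,2]-zc)<tol)&(np.hypot(C[...,0]-ctr[0],C[...,1]-ctr[1])<rad); n,l,st,c=cv2.connectedComponentsWithStats(m.astype(np.uint8))
    for i in range(1,n):
        if st[i,4]>amin: print(st[i],im[l==i].mean(0).astype(int),"mid-bias-corrected",np.round((C[l==i].min(0)+C[l==i].max(0))/2+[-.003,.006,0],3))
E
python3 - <<'E'
from plate import *
tops(.1,(.5014,.1964),.09); print('c'); tops(.07,(.545,-.156),.07)
im,d=snap("top"); C=cloud("top",d)
for nm,lo,hi in(("blue",(88,40,80),(112,200,255)),("pink",(0,60,130),(12,130,255))):
  for q in blobs(im,lo,hi,25,(110,200,180,300)): print("top",nm,q[1],np.round(onplane("top",[q[0]],.1),4))
togo([.5449,-.1557,.008])
E
```

```text
time: 40.05
eef_pos: [0.5371, -0.1549, 0.1095]
tcp_rot: [0.423, 0.906, 0.0, -0.003]
contact_force: [0.5, 1.3, 0.3]
opening: 0.939
finger_force: 0.0
[164 148  13   8  65] [195 140 126] mid-bias-corrected [0.468 0.236 0.1  ]
[186 150  12   8  72] [142 162 164] mid-bias-corrected [0.535 0.16  0.1  ]
[170 155  13   8  76] [192 192 170] mid-bias-corrected [0.459 0.16  0.1  ]
c
[228 186  12  10  85] [161 128  61] mid-bias-corrected [ 0.543 -0.154  0.07 ]
top blue [145, 236, 16, 15, 181] [[0.5337 0.1586 0.1   ]]
top pink [127, 262, 18, 18, 232] [[0.4685 0.2357 0.1   ]]
t 40.2 tcp [ 0.5405 -0.157   0.1142] y-axis 39.88 slide cm [-0.15  0.41 10.62]
```

The jars sit at their places, and c is unmoved. Grasping c.

```bash
python3 -m inch '[{"slide":[-0.1,0.4,3],"turn":0,"grip":8},{"slide":[-0.1,0.4,6],"turn":0,"grip":8},{"slide":[-0.1,0.4,9],"turn":0,"grip":8},{"slide":[-0.1,0.4,10.3],"turn":0,"grip":8},{"slide":[-0.1,0.4,10.3],"turn":0,"grip":8},{"slide":[-0.1,0.4,10.3],"turn":0,"grip":8},{"slide":[-0.1,0.4,10.3],"turn":0,"grip":4.4},{"slide":[-0.1,0.4,10.3],"turn":0,"grip":4.4},{"slide":[-0.1,0.4,10.3],"turn":0,"grip":4.4},{"slide":[-0.1,0.4,10.3],"turn":0,"grip":4.4},{"slide":[-0.1,0.4,10.3],"turn":0,"grip":4.4},{"slide":[-0.1,0.4,10.3],"turn":0,"grip":4.4}]' 40
python3 -m inch '[{"slide":[0,0,-1],"turn":0,"grip":4.4},{"slide":[0,0,-4],"turn":0,"grip":4.4},{"slide":[0,0,-8],"turn":0,"grip":4.4},{"slide":[0,0,-12],"turn":0,"grip":4.4},{"slide":[0,0,-16],"turn":0,"grip":4.4},{"slide":[0,0,-16],"turn":0,"grip":4.4},{"slide":[0,0,-16],"turn":0,"grip":4.4}]'
python3 -c "
from h import *
togo([.5398,.2284,.17])"
```

```text
time: 41.4
eef_pos: [0.5448, -0.1561, 0.0114]
tcp_rot: [0.424, 0.906, 0.0, 0.002]
contact_force: [0.4, 1.3, 6.6]
opening: 0.619
finger_force: 42.6
time: 42.1
eef_pos: [0.543, -0.1553, 0.1698]
tcp_rot: [0.424, 0.906, -0.0, 0.001]
contact_force: [-0.6, -0.5, -2.8]
opening: 0.614
finger_force: 43.0
t 42.1 tcp [ 0.543  -0.1553  0.1698] y-axis 39.82 slide cm [29.68 24.33 -0.04]
```

```bash
python3 -m inch '[{"slide":[3,2.5,0],"turn":0,"grip":4.4},{"slide":[6,5,0],"turn":0,"grip":4.4},{"slide":[9.1,7.5,0],"turn":0,"grip":4.4},{"slide":[12.1,10,0],"turn":0,"grip":4.4},{"slide":[15.2,12.5,0],"turn":0,"grip":4.4},{"slide":[18.2,15,0],"turn":0,"grip":4.4},{"slide":[21.2,17.5,0],"turn":0,"grip":4.4},{"slide":[24.2,20,0],"turn":0,"grip":4.4},{"slide":[27,22.3,0],"turn":0,"grip":4.4},{"slide":[29.7,24.4,0],"turn":0,"grip":4.4},{"slide":[29.7,24.4,0],"turn":0,"grip":4.4},{"slide":[29.7,24.4,0],"turn":0,"grip":4.4},{"slide":[29.7,24.4,0],"turn":0,"grip":4.4}]'
python3 - <<'E'
from plate import *
tops(.1,(.5014,.1964),.09); togo([.5400,.2290,.042])
E
```

```text
time: 43.4
eef_pos: [0.5393, 0.2279, 0.1672]
tcp_rot: [0.424, 0.906, -0.001, -0.001]
contact_force: [0.5, 0.6, -1.5]
opening: 0.617
finger_force: 43.0
[164 148  13   7  72] [188 134 120] mid-bias-corrected [0.465 0.24  0.101]
[186 150  12   7  71] [117 126 123] mid-bias-corrected [0.534 0.161 0.1  ]
[170 155  13   8  74] [161 149 128] mid-bias-corrected [0.459 0.16  0.099]
t 43.45 tcp [0.5397 0.2278 0.1677] y-axis 39.75 slide cm [ 0.06  0.14 12.57]
```

```bash
python3 -m inch '[{"slide":[0.1,0.1,2],"turn":0,"grip":4.4},{"slide":[0.1,0.1,4],"turn":0,"grip":4.4},{"slide":[0.1,0.1,5.5],"turn":0,"grip":4.4},{"slide":[0.1,0.1,6.5],"turn":0,"grip":4.4},{"slide":[0.1,0.1,6.5],"turn":0,"grip":4.4}]'
python3 -m inch '[{"slide":[0,0,1.5],"turn":0,"grip":4.4},{"slide":[0,0,3],"turn":0,"grip":4.4},{"slide":[0,0,4],"turn":0,"grip":4.4},{"slide":[0,0,5],"turn":0,"grip":4.4},{"slide":[0,0,5],"turn":0,"grip":4.4}]'
python3 -c "
from h import *
togo([.5400,.2290,.041])"
```

```text
time: 43.95
eef_pos: [0.5393, 0.2295, 0.1022]
tcp_rot: [0.424, 0.905, -0.001, -0.001]
contact_force: [0.1, 0.1, -2.9]
opening: 0.615
finger_force: 43.1
time: 44.45
eef_pos: [0.5389, 0.2301, 0.0519]
tcp_rot: [0.424, 0.906, -0.001, -0.002]
contact_force: [-0.4, -0.6, -1.9]
opening: 0.616
finger_force: 43.1
t 44.45 tcp [0.5389 0.2301 0.0519] y-axis 39.83 slide cm [-0.16  0.02  1.09]
```

```bash
python3 -m inch '[{"slide":[0,0,0.4],"turn":0,"grip":4.4},{"slide":[0,0,0.8],"turn":0,"grip":4.4},{"slide":[0,0,1.1],"turn":0,"grip":4.4},{"slide":[0,0,1.1],"turn":0,"grip":4.4}]'
python3 -m inch '[{"slide":[0,0,0],"turn":0,"grip":6.2},{"slide":[0,0,0],"turn":0,"grip":6.2},{"slide":[0,0,0],"turn":0,"grip":6.2},{"slide":[0,0,-1],"turn":0,"grip":6.2},{"slide":[0,0,-4],"turn":0,"grip":6.2},{"slide":[0,0,-8],"turn":0,"grip":8},{"slide":[0,0,-13],"turn":0,"grip":8},{"slide":[0,0,-13],"turn":0,"grip":8},{"slide":[0,0,-13],"turn":0,"grip":8}]'
python3 -c "
from h import *
togo([.515,-.44,.17])"
```

```text
time: 44.85
eef_pos: [0.5402, 0.2303, 0.0429]
tcp_rot: [0.424, 0.906, -0.0, -0.0]
contact_force: [-0.3, 0.3, -1.6]
opening: 0.617
finger_force: 43.1
time: 45.75
eef_pos: [0.5419, 0.2308, 0.1765]
tcp_rot: [0.424, 0.906, 0.002, 0.002]
contact_force: [-0.1, 1.0, -0.5]
opening: 0.938
finger_force: 0.0
t 45.75 tcp [0.5419 0.2308 0.1765] y-axis 39.82 slide cm [-49.79 -45.03   0.54]
```

```bash
python3 -m inch '[{"slide":[-3,-3,0],"turn":0,"grip":8},{"slide":[-6,-5.5,0],"turn":0,"grip":8},{"slide":[-9.5,-8.6,0],"turn":0,"grip":8},{"slide":[-13,-11.7,0],"turn":0,"grip":8},{"slide":[-16.5,-15,0],"turn":0,"grip":8},{"slide":[-20,-18.1,0],"turn":0,"grip":8},{"slide":[-23.5,-21.2,0],"turn":0,"grip":8},{"slide":[-27,-24.4,0],"turn":0,"grip":8},{"slide":[-30.5,-27.6,0],"turn":0,"grip":8},{"slide":[-34,-30.7,0],"turn":0,"grip":8},{"slide":[-34,-30.7,0],"turn":0,"grip":8},{"slide":[-34,-30.7,0],"turn":0,"grip":8}]'
python3 - <<'E'
from plate import *
tops(.1,(.5014,.1964),.09); print('knob'); tops(.115,(.515,-.44),.1,.004,6)
im,d=snap("top"); C=cloud("top",d)
for nm,lo,hi in(("blue",(88,40,80),(112,200,255)),("pink",(0,60,130),(12,130,255)),("yel",(22,110,120),(33,230,255)),("wht",(20,0,160),(60,40,255))):
  for q in blobs(im,lo,hi,40,(110,200,180,300)): print("top",nm,q[1],np.round(onplane("top",[q[0]],.1),4))
for q in blobs(im,(20,0,150),(60,60,255),20,(290,160,360,230)): print("lid?",q[1],np.round(onplane("top",[q[0]],.115),4),np.round(np.median(C[q[2]],0),3))
m=(abs(C[...,2]-.115)<.004)&(np.hypot(C[...,0]-.515,C[...,1]+.44)<.08); print(m.sum(), np.round(C[m].mean(0),4) if m.any() else '')
m=(abs(C[...,2]-.084)<.005)&(np.hypot(C[...,0]-.515,C[...,1]+.44)<.15); print(m.sum(), np.round(C[m].min(0),4),np.round(C[m].max(0),4))
togo([.515,-.44,.17])
E
```

```text
time: 46.95
eef_pos: [0.5212, -0.2276, 0.1713]
tcp_rot: [0.425, 0.905, 0.0, -0.002]
contact_force: [0.1, -0.2, -1.5]
opening: 0.933
finger_force: 0.0
[180 143  18  15 139] [166 166 130] mid-bias-corrected [0.538 0.196 0.1  ]
[164 148  12   8  67] [193 137 123] mid-bias-corrected [0.468 0.237 0.099]
[170 155  13   8  77] [190 189 167] mid-bias-corrected [0.459 0.162 0.1  ]
knob
[267 218   9   6  42] [198 197 175] mid-bias-corrected [ 0.513 -0.437  0.115]
top blue [145, 236, 16, 15, 179] [[0.5337 0.1586 0.1   ]]
top pink [127, 262, 18, 18, 235] [[0.4688 0.2356 0.1   ]]
top yel [123, 242, 17, 16, 215] [[0.541  0.2295 0.1   ]]
top wht [140, 234, 38, 17, 56] [[0.5367 0.1268 0.1   ]]
top wht [118, 254, 62, 39, 152] [[0.427  0.2057 0.1   ]]
top wht [151, 256, 17, 16, 206] [[0.4601 0.1609 0.1   ]]
lid? [317, 176, 9, 9, 65] [[ 0.5152 -0.4368  0.115 ]] [ 0.516 -0.438  0.113]
lid? [308, 199, 19, 7, 72] [[ 0.4473 -0.3848  0.115 ]] [ 0.457 -0.393  0.081]
43 [ 0.517  -0.4378  0.114 ]
1289 [ 0.4312 -0.5186  0.079 ] [ 0.5967 -0.3569  0.089 ]
t 47.1 tcp [ 0.522  -0.2257  0.1722] y-axis 39.9 slide cm [-15.99 -14.28   0.2 ]
```

```bash
python3 - <<'E'
from h import *
from scipy.optimize import least_squares
im,d=snap("top"); C=cloud("top",d); r=np.hypot(C[...,0]-.5014,C[...,1]-.1964)
m=(abs(C[...,2]-.040)<.004)&(r>.088)&(r<.118); P=C[m][:,:2]; a=np.degrees(np.arctan2(P[:,1]-.1964,P[:,0]-.5014)); print(len(P),np.histogram(a,12,(-180,180))[0])
k=(a>-60)&(a<-0)|(abs(a)>0); 
f=least_squares(lambda q:np.hypot(*(P-q[:2]).T)-q[2],[.5014,.1964,.1],loss='soft_l1',f_scale=.002); print("rim",f.x)
f=least_squares(lambda q:np.hypot(*(P-q[:2]).T)-.1005,[.5014,.1964],loss='soft_l1',f_scale=.002); print("rim fixed r",f.x)
# edge-based: outer rim contour vs wood by saturation on rays from centre
hsv=cv2.cvtColor(im,cv2.COLOR_RGB2HSV); E=[]
for t in np.radians(np.arange(0,360,5)):
    rr=np.arange(.09,.12,.0005); px=proj("top",np.c_[.5014+rr*np.cos(t),.1964+rr*np.sin(t),np.full(len(rr),.04)])
    s=cv2.remap(hsv[...,1].astype(np.float32),px[:,0].astype(np.float32).reshape(1,-1),px[:,1].astype(np.float32).reshape(1,-1),cv2.INTER_LINEAR)[0]
    i=np.gradient(s).argmax(); 
    if np.gradient(s)[i]>1 and 5<i<55: E.append((np.degrees(t),rr[i]))
E=np.array(E); t=np.radians(E[:,0]); P=np.c_[.5014+E[:,1]*np.cos(t),.1964+E[:,1]*np.sin(t)]; print(len(E))
f=least_squares(lambda q:np.hypot(*(P-q[:2]).T)-q[2],[.5014,.1964,.104],loss='soft_l1',f_scale=.001); print("edge",f.x)
E
python3 -m inch '[{"slide":[-4,-3.6,0],"turn":0,"grip":7},{"slide":[-8,-7.2,0],"turn":0,"grip":6},{"slide":[-12,-10.8,0],"turn":0,"grip":6},{"slide":[-15.8,-14,0],"turn":0,"grip":6},{"slide":[-15.8,-14,0],"turn":0,"grip":6},{"slide":[-15.8,-14,0],"turn":0,"grip":6},{"slide":[-15.8,-14,4],"turn":0,"grip":6},{"slide":[-15.8,-14,4],"turn":0,"grip":6},{"slide":[-15.8,-14,4],"turn":0,"grip":6}]'
python3 -c "
from h import *
togo([.5155,-.4372,.056])"
```

```text
435 [34 39 75 71 30 26 17 18 31 28 27 39]
rim [0.50105677 0.19287013 0.10135203]
rim fixed r [0.50083795 0.19281633]
68
edge [0.4998091  0.19563373 0.10427692]
time: 48.05
eef_pos: [0.516, -0.4354, 0.1322]
tcp_rot: [0.423, 0.906, 0.001, -0.002]
contact_force: [0.1, 0.4, 0.4]
opening: 0.699
finger_force: 0.0
t 48.05 tcp [ 0.516  -0.4354  0.1322] y-axis 39.95 slide cm [-0.13 -0.16  7.62]
```

```bash
python3 -m inch '[{"slide":[-0.1,-0.1,3],"turn":0,"grip":6},{"slide":[-0.1,-0.1,6],"turn":0,"grip":6},{"slide":[-0.1,-0.1,7.6],"turn":0,"grip":6},{"slide":[-0.1,-0.1,7.6],"turn":0,"grip":6},{"slide":[-0.1,-0.1,7.6],"turn":0,"grip":6},{"slide":[-0.1,-0.1,7.6],"turn":0,"grip":2.4},{"slide":[-0.1,-0.1,7.6],"turn":0,"grip":2.4},{"slide":[-0.1,-0.1,7.6],"turn":0,"grip":2.4},{"slide":[-0.1,-0.1,7.6],"turn":0,"grip":2.4},{"slide":[-0.1,-0.1,7.6],"turn":0,"grip":2.4},{"slide":[-0.1,-0.1,7.6],"turn":0,"grip":2.4},{"slide":[-0.1,-0.1,7.6],"turn":0,"grip":2.4}]' 60
python3 -m inch '[{"slide":[0,0,-2],"turn":0,"grip":2.4},{"slide":[0,0,-5],"turn":0,"grip":2.4},{"slide":[0,0,-8],"turn":0,"grip":2.4},{"slide":[0,0,-12],"turn":0,"grip":2.4},{"slide":[0,0,-16],"turn":0,"grip":2.4},{"slide":[0,0,-18.5],"turn":0,"grip":2.4},{"slide":[0,0,-18.5],"turn":0,"grip":2.4},{"slide":[0,0,-18.5],"turn":0,"grip":2.4}]'
python3 - <<'E'
from h import *
togo([.5,.1957,.24])
im,d=snap("top"); C=cloud("top",d)
for nm,lo,hi in(("blue",(88,40,80),(112,200,255)),("pink",(0,60,130),(12,130,255)),("yel",(22,110,120),(33,230,255)),("wht",(20,0,160),(60,40,255))):
  for q in blobs(im,lo,hi,100,(110,200,180,300)): print("top",nm,q[1],np.round(onplane("top",[q[0]],.1),4))
E
```

```text
time: 49.25
eef_pos: [0.5171, -0.4409, 0.06]
tcp_rot: [0.424, 0.906, -0.001, 0.002]
contact_force: [0.1, 0.4, 7.2]
opening: 0.348
finger_force: 59.9
time: 50.05
eef_pos: [0.5155, -0.4394, 0.2409]
tcp_rot: [0.424, 0.906, 0.0, -0.001]
contact_force: [-0.1, 1.2, -3.6]
opening: 0.351
finger_force: 59.9
t 50.05 tcp [ 0.5155 -0.4394  0.2409] y-axis 39.81 slide cm [49.77 39.47  0.16]
top blue [145, 236, 16, 15, 181] [[0.5336 0.1583 0.1   ]]
top pink [127, 262, 18, 18, 235] [[0.4688 0.2356 0.1   ]]
top yel [123, 242, 17, 16, 215] [[0.541  0.2295 0.1   ]]
top wht [118, 253, 47, 40, 103] [[0.4345 0.2453 0.1   ]]
top wht [151, 256, 17, 16, 207] [[0.46   0.1606 0.1   ]]
```

```bash
python3 -m inch '[{"slide":[2.8,2.2,0],"turn":0,"grip":2.4},{"slide":[5.6,4.4,0],"turn":0,"grip":2.4},{"slide":[8.4,6.6,0],"turn":0,"grip":2.4},{"slide":[11.2,8.9,0],"turn":0,"grip":2.4},{"slide":[14,11.1,0],"turn":0,"grip":2.4},{"slide":[16.8,13.3,0],"turn":0,"grip":2.4},{"slide":[19.6,15.5,0],"turn":0,"grip":2.4},{"slide":[22.4,17.8,0],"turn":0,"grip":2.4},{"slide":[25.2,20,0],"turn":0,"grip":2.4},{"slide":[28,22.2,0],"turn":0,"grip":2.4},{"slide":[30.8,24.4,0],"turn":0,"grip":2.4},{"slide":[33.6,26.6,0],"turn":0,"grip":2.4},{"slide":[36.4,28.9,0],"turn":0,"grip":2.4},{"slide":[39.2,31.1,0],"turn":0,"grip":2.4},{"slide":[42,33.3,0],"turn":0,"grip":2.4},{"slide":[44.8,35.5,0],"turn":0,"grip":2.4},{"slide":[47.5,37.7,0],"turn":0,"grip":2.4},{"slide":[49.8,39.4,0],"turn":0,"grip":2.4},{"slide":[49.8,39.4,0],"turn":0,"grip":2.4},{"slide":[49.8,39.4,0],"turn":0,"grip":2.4}]'
python3 -m inch '[{"slide":[0,0,0],"turn":0,"grip":2.4},{"slide":[0,0,0],"turn":0,"grip":2.4},{"slide":[0,0,0],"turn":0,"grip":2.4}]'
python3 - <<'E'
from plate import *
tops(.1,(.5,.1957),.09)
im,d=snap("scene"); C=cloud("scene",d)
m=(abs(C[...,2]-.18)<.02)&(np.hypot(C[...,0]-.5,C[...,1]-.19)<.11); P=C[m]
print(m.sum(),P.min(0),P.max(0)); np.savez('s8.npz',im=im,d=d)
for zz in (.19,.2,.21,.22,.23,.24,.25,.255,.26,.265,.27):
    k=(abs(C[...,2]-zz)<.004)&(np.hypot(C[...,0]-.5,C[...,1]-.19)<.11); print(zz,k.sum(),np.round(C[k].min(0)[:2],3),np.round(C[k].max(0)[:2],3)) if k.sum()>5 else 0
togo([.5008,.1945,.1])
E
```

```text
time: 52.1
eef_pos: [0.4981, 0.195, 0.2393]
tcp_rot: [0.423, 0.906, -0.002, -0.002]
contact_force: [-0.7, -1.2, -2.4]
opening: 0.354
finger_force: 60.0
time: 52.4
eef_pos: [0.4997, 0.1941, 0.242]
tcp_rot: [0.425, 0.905, -0.0, -0.0]
contact_force: [0.1, -0.2, -3.2]
opening: 0.35
finger_force: 60.0
[180 143  18  15 137] [127 116  89] mid-bias-corrected [0.539 0.194 0.1  ]
[164 148  19  15 148] [147 118 101] mid-bias-corrected [0.462 0.197 0.1  ]
153 [0.41013165 0.09887576 0.1796221 ] [0.56865573 0.20992053 0.19996336]
0.19 78 [0.41  0.099] [0.569 0.21 ]
0.2 80 [0.412 0.1  ] [0.57  0.221]
0.21 77 [0.41  0.097] [0.575 0.221]
0.22 81 [0.412 0.096] [0.579 0.211]
0.23 76 [0.412 0.099] [0.566 0.217]
0.24 69 [0.412 0.101] [0.568 0.203]
0.25 100 [0.413 0.102] [0.582 0.22 ]
0.255 107 [0.413 0.1  ] [0.578 0.247]
0.26 169 [0.414 0.104] [0.585 0.267]
0.265 411 [0.418 0.108] [0.583 0.265]
0.27 243 [0.419 0.115] [0.574 0.247]
t 52.5 tcp [0.4998 0.1944 0.2422] y-axis 39.76 slide cm [-0.06  0.09 14.22]
```

The lid hangs centred over the plate, at about (0.498, 0.195). Lowering in stages.

```bash
python3 -m inch '[{"slide":[0,0,2],"turn":0,"grip":2.4},{"slide":[0,0,4],"turn":0,"grip":2.4},{"slide":[0,0,6],"turn":0,"grip":2.4},{"slide":[0,0,7],"turn":0,"grip":2.4},{"slide":[0,0,8],"turn":0,"grip":2.4},{"slide":[0,0,9],"turn":0,"grip":2.4},{"slide":[0,0,9],"turn":0,"grip":2.4},{"slide":[0,0,9],"turn":0,"grip":2.4}]' && python3 -m inch '[{"slide":[0.1,0.1,1],"turn":0,"grip":2.4},{"slide":[0.1,0.1,2],"turn":0,"grip":2.4},{"slide":[0.1,0.1,3],"turn":0,"grip":2.4},{"slide":[0.1,0.1,3.8],"turn":0,"grip":2.4},{"slide":[0.1,0.1,3.8],"turn":0,"grip":2.4},{"slide":[0.1,0.1,3.8],"turn":0,"grip":2.4}]'
python3 -c "
from h import *
togo([.5008,.1945,.09])"
```

```text
time: 53.3
eef_pos: [0.4999, 0.1951, 0.1526]
tcp_rot: [0.424, 0.906, 0.0, 0.0]
contact_force: [-0.2, -0.2, -3.2]
opening: 0.353
finger_force: 60.1
time: 53.9
eef_pos: [0.4996, 0.1964, 0.1138]
tcp_rot: [0.424, 0.906, -0.0, -0.0]
contact_force: [0.5, 1.2, -1.1]
opening: 0.355
finger_force: 60.1
t 53.9 tcp [0.4996 0.1964 0.1138] y-axis 39.82 slide cm [-0.23 -0.03  2.38]
```

```bash
python3 -m inch '[{"slide":[-0.2,0,0.6],"turn":0,"grip":2.4},{"slide":[-0.2,0,1.2],"turn":0,"grip":2.4},{"slide":[-0.2,0,1.6],"turn":0,"grip":2.4},{"slide":[-0.2,0,2],"turn":0,"grip":2.4},{"slide":[-0.2,0,2],"turn":0,"grip":2.4}]' && python3 -m inch '[{"slide":[0,0,0.2],"turn":0,"grip":2.4},{"slide":[0,0,0.4],"turn":0,"grip":2.4},{"slide":[0,0,0.4],"turn":0,"grip":2.4}]'
```

```text
time: 54.4
eef_pos: [0.5004, 0.1948, 0.0933]
tcp_rot: [0.424, 0.906, -0.0, -0.001]
contact_force: [-0.2, -0.2, -2.4]
opening: 0.354
finger_force: 60.1
time: 54.7
eef_pos: [0.501, 0.1949, 0.0902]
tcp_rot: [0.424, 0.906, -0.0, 0.0]
contact_force: [0.6, 0.1, -2.3]
opening: 0.354
finger_force: 60.1
```

```bash
python3 -m inch '[{"slide":[0,0,0.15],"turn":0,"grip":2.4},{"slide":[0,0,0.3],"turn":0,"grip":2.4},{"slide":[0,0,0.4],"turn":0,"grip":2.4},{"slide":[0,0,0.4],"turn":0,"grip":2.4}]'
```

```text
time: 55.1
eef_pos: [0.5012, 0.195, 0.0899]
tcp_rot: [0.424, 0.906, -0.0, -0.0]
contact_force: [-8.5, -1.7, 13.5]
opening: 0.348
finger_force: 61.6
```

```bash
python3 -m inch '[{"slide":[0,0,-0.3],"turn":0,"grip":6},{"slide":[0,0,-0.3],"turn":0,"grip":6},{"slide":[0,0,-0.3],"turn":0,"grip":6},{"slide":[0,0,-0.3],"turn":0,"grip":6},{"slide":[0,0,-2],"turn":0,"grip":6},{"slide":[0,0,-5],"turn":0,"grip":6},{"slide":[0,0,-9],"turn":0,"grip":6},{"slide":[0,0,-9],"turn":0,"grip":6},{"slide":[0,0,-9],"turn":0,"grip":6}]'
python3 -m inch '[{"slide":[4,-4,0],"turn":0.1,"grip":5},{"slide":[8,-8,0],"turn":0.2,"grip":5},{"slide":[12,-12,0],"turn":0.3,"grip":5},{"slide":[12,-12,0],"turn":0.3,"grip":5}]'
python3 - <<'E'
from h import *
im,d=snap("scene"); C=cloud("scene",d); im0,d0=snap("top"); np.savez('s9.npz',im=im,d=d,im0=im0,d0=d0)
m=(C[...,2]>.125)&(C[...,2]<.16)&(np.hypot(C[...,0]-.5,C[...,1]-.19)<.04); print("knob",m.sum(),np.round(C[m].max(0),3),np.round(np.median(C[m],0),3))
m=(abs(C[...,2]-.114)<.005)&(np.hypot(C[...,0]-.5,C[...,1]-.19)<.1); print("dome top",m.sum(),np.round(C[m].min(0),3),np.round(C[m].max(0),3),np.polyfit(C[m][:,1],C[m][:,2],1),np.polyfit(C[m][:,0],C[m][:,2],1))
togo([.5137,.0226,.1])
a=cv2.resize(im0[195:295,100:225],None,fx=3.2,fy=3.2); b=cv2.resize(im[110:210,130:255],None,fx=3.2,fy=3.2)
save(np.hstack([a,b]),'lidon.png')
E
```

```text
time: 56.0
eef_pos: [0.5018, 0.1951, 0.1773]
tcp_rot: [0.424, 0.906, 0.001, 0.001]
contact_force: [-0.8, 0.7, -1.0]
opening: 0.698
finger_force: 0.0
time: 56.4
eef_pos: [0.3272, 0.2099, 0.1731]
tcp_rot: [0.555, 0.832, -0.002, -0.002]
contact_force: [0.3, -0.3, 0.8]
opening: 0.588
finger_force: 0.0
knob 46 [0.519 0.205 0.149] [0.501 0.188 0.14 ]
dome top 478 [0.416 0.106 0.109] [0.584 0.271 0.119] [0.00851748 0.11237971] [0.00139965 0.11322095]
t 56.5 tcp [0.3288 0.2102 0.174 ] y-axis 22.76 slide cm [-24.45   9.82   7.35]
```

View pics/lidon.png

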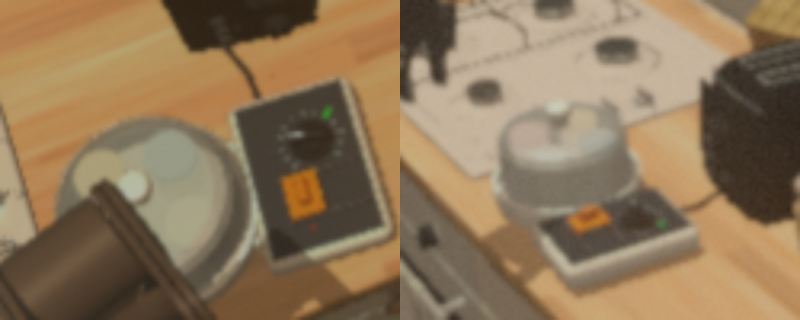

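The lid sits flat: dome top level at z = 0.1135, knob at crop (133,187), with the jars visible inside. The dial pointer is at (295,136), pointing left, and the lock at (303,195) is shut. Next I'll measure the dial's pointer angle.

```bash
cat > dial.py <<'E'
from h import *
def dial(im,ax=(.5129,.0222)):
    u,v=np.meshgrid(np.arange(180,215,.25),np.arange(222,252,.25)); uv=np.c_[u.ravel(),v.ravel()]
    A=onplane("top",uv,.066)[:,:2]-ax; g=cv2.remap(im.min(2).astype(np.float32),u.astype(np.float32),v.astype(np.float32),cv2.INTER_CUBIC).ravel()
    r=np.hypot(*A.T); k=(r>.006)&(r<.020); th=np.round(np.degrees(np.arctan2(A[:,1],A[:,0]))/10)*10
    pr={t:g[k&(th==t)].mean() for t in np.unique(th[k])}; t=sorted(pr,key=pr.get)[-4:]; print("angles",[(x,round(float(pr[x]))) for x in t[::-1]])
    w=np.clip(g[k]-max(60,np.percentile(g[k],85)),0,None); c=(A[k]*w[:,None]).sum(0)/w.sum(); print("pointer centroid",c,np.degrees(np.arctan2(c[1],c[0])))
    for b in blobs(im,(40,80,60),(75,255,255),4,(195,222,212,240)):
        m=onplane("top",[b[0]],.042)[0,:2]-ax; print("mark",np.degrees(np.arctan2(m[1],m[0])),np.hypot(*m))
E
python3 - <<'E'
from dial import *
z=np.load('s9.npz'); im=z['im0']; dial(im); dial(np.load('top1.npz')['im'])
C=cloud("top",z['d0'])
b=max(blobs(im,(8,150,100),(22,255,255),20,(180,240,210,270)),key=lambda q:q[1][4]); 
print("lock",b[1],onplane("top",[b[0]],.055)); P=C[b[2]]; t=P[P[:,2]>.066]; print(len(t),np.round(t.mean(0),4),np.round(t.min(0),3),np.round(t.max(0),3))
m=(C[...,2]>.055)&(C[...,2]<.075)&(np.hypot(C[...,0]-.513,C[...,1]-.022)<.03); Q=C[m][:,:2]; print("bar",m.sum(),Q.mean(0)); w,v=np.linalg.eigh(np.cov(Q.T)); print(w,np.degrees(np.arctan2(v[1,1],v[0,1])))
E
```

```text
angles [(np.float64(70.0), 104), (np.float64(60.0), 96), (np.float64(80.0), 85), (np.float64(50.0), 64)]
pointer centroid [0.00467903 0.01189685] 68.53029065292759
mark -46.47621649628232 0.03510711974739379
angles [(np.float64(70.0), 111), (np.float64(60.0), 103), (np.float64(80.0), 92), (np.float64(50.0), 69)]
pointer centroid [0.00466972 0.01190465] 68.58189495859239
mark -46.47621649628232 0.03510711974739379
lock [188, 247, 14, 17, 166] [[0.45750632 0.05007458 0.055     ]]
25 [0.4584 0.0479 0.071 ] [0.445 0.042 0.067] [0.47  0.053 0.076]
bar 61 [0.51324086 0.02164101]
[3.38882892e-05 1.22379296e-04] 81.63359237999333
```

```bash
python3 -m inch '[{"slide":[-4,1.6,0],"turn":0.13,"grip":4.2},{"slide":[-8,3.2,0],"turn":0.26,"grip":4.2},{"slide":[-12,4.8,0],"turn":0.39,"grip":4.2},{"slide":[-16,6.4,0],"turn":0.52,"grip":4.2},{"slide":[-20,8,0],"turn":0.65,"grip":4.2},{"slide":[-24.4,9.8,0],"turn":0.773,"grip":4.2},{"slide":[-24.4,9.8,0],"turn":0.773,"grip":4.2},{"slide":[-24.4,9.8,3],"turn":0.773,"grip":4.2},{"slide":[-24.4,9.8,6],"turn":0.773,"grip":4.2},{"slide":[-24.4,9.8,6],"turn":0.773,"grip":4.2},{"slide":[-24.4,9.8,6],"turn":0.773,"grip":4.2},{"slide":[-24.4,9.8,6],"turn":0.773,"grip":4.2}]'
python3 -c "
from h import *
togo([.5129,.0222,.026])"
```

```text
time: 57.7
eef_pos: [0.5176, 0.0227, 0.1177]
tcp_rot: [0.827, 0.562, 0.001, 0.001]
contact_force: [-0.1, 0.8, 0.6]
opening: 0.496
finger_force: 0.0
t 57.7 tcp [0.5176 0.0227 0.1177] y-axis -21.64 slide cm [-0.22 -0.44  9.17]
```

```bash
python3 -m inch '[{"slide":[-0.2,-0.4,3],"turn":0,"grip":4.2},{"slide":[-0.2,-0.4,6],"turn":0,"grip":4.2},{"slide":[-0.2,-0.4,8],"turn":0,"grip":4.2},{"slide":[-0.2,-0.4,8.8],"turn":0,"grip":4.2},{"slide":[-0.2,-0.4,8.8],"turn":0,"grip":4.2},{"slide":[-0.2,-0.4,8.8],"turn":0,"grip":4.2}]'
python3 -c "
from h import *
togo([.5129,.0222,.026])"
python3 -m inch '[{"slide":[0,0,0],"turn":0,"grip":0.5},{"slide":[0,0,0],"turn":0,"grip":0.5},{"slide":[0,0,0],"turn":0,"grip":0.5},{"slide":[0,0,0],"turn":0,"grip":0.5},{"slide":[0,0,0],"turn":0,"grip":0.5},{"slide":[0,0,0],"turn":0,"grip":0.5}]' 25
```

```text
time: 58.3
eef_pos: [0.5135, 0.0222, 0.03]
tcp_rot: [0.827, 0.562, 0.001, 0.001]
contact_force: [0.1, -0.1, -0.0]
opening: 0.493
finger_force: 0.0
t 58.3 tcp [0.5135 0.0222 0.03  ] y-axis -21.65 slide cm [-0.02 -0.05  0.4 ]
time: 58.9
eef_pos: [0.5127, 0.0223, 0.0291]
tcp_rot: [0.827, 0.562, 0.001, 0.001]
contact_force: [0.2, 0.1, 5.9]
opening: 0.059
finger_force: 2.7
```

The fingers shut above the bar with light top contact, so the closed tips are about 37 mm above the reported TCP. I'll open, go 15 mm deeper and close again.

```bash
python3 -m inch '[{"slide":[0,0,0],"turn":0,"grip":4.2},{"slide":[0,0,0],"turn":0,"grip":4.2},{"slide":[0,0,0],"turn":0,"grip":4.2},{"slide":[0,0,0.5],"turn":0,"grip":4.2},{"slide":[0,0,1],"turn":0,"grip":4.2},{"slide":[0,0,1.5],"turn":0,"grip":4.2},{"slide":[0,0,1.5],"turn":0,"grip":4.2}]'
python3 -m inch '[{"slide":[0,0,0],"turn":0,"grip":0.5},{"slide":[0,0,0],"turn":0,"grip":0.5},{"slide":[0,0,0],"turn":0,"grip":0.5},{"slide":[0,0,0],"turn":0,"grip":0.5},{"slide":[0,0,0],"turn":0,"grip":0.5},{"slide":[0,0,0],"turn":0,"grip":0.5}]' 25
python3 - <<'E'
from h import *
togo([.5129,.0222,.013])
E
```

```text
time: 59.6
eef_pos: [0.5109, 0.0225, 0.0119]
tcp_rot: [0.827, 0.562, -0.001, -0.001]
contact_force: [0.0, -0.2, -0.0]
opening: 0.491
finger_force: 0.0
time: 60.2
eef_pos: [0.5142, 0.0211, 0.0138]
tcp_rot: [0.827, 0.562, 0.002, 0.003]
contact_force: [4.9, -4.5, -3.7]
opening: 0.12
finger_force: 29.3
t 60.2 tcp [0.5142 0.0211 0.0138] y-axis -21.63 slide cm [ 0.05 -0.16  0.08]
```

Gripped on the bar (10 mm). Turning it 117° clockwise.

```bash
python3 -m inch '[{"slide":[0,0.15,0],"turn":0.1,"grip":0.5},{"slide":[0,0.15,0],"turn":0.24,"grip":0.5},{"slide":[0,0.15,0],"turn":0.38,"grip":0.5},{"slide":[0,0.15,0],"turn":0.52,"grip":0.5},{"slide":[0,0.15,0],"turn":0.66,"grip":0.5},{"slide":[0,0.15,0],"turn":0.8,"grip":0.5},{"slide":[0,0.15,0],"turn":0.94,"grip":0.5},{"slide":[0,0.15,0],"turn":1.08,"grip":0.5},{"slide":[0,0.15,0],"turn":1.22,"grip":0.5},{"slide":[0,0.15,0],"turn":1.36,"grip":0.5},{"slide":[0,0.15,0],"turn":1.5,"grip":0.5},{"slide":[0,0.15,0],"turn":1.64,"grip":0.5},{"slide":[0,0.15,0],"turn":1.78,"grip":0.5},{"slide":[0,0.15,0],"turn":1.92,"grip":0.5},{"slide":[0,0.15,0],"turn":2.04,"grip":0.5},{"slide":[0,0.15,0],"turn":2.04,"grip":0.5},{"slide":[0,0.15,0],"turn":2.04,"grip":0.5}]'
python3 -c "
from h import *
togo([.5129,.0222,.013]); print(ctrl.get_state()['wrist_torque'])"
```

```text
time: 61.9
eef_pos: [0.5142, 0.0209, 0.0138]
tcp_rot: [0.912, -0.41, 0.001, 0.0]
contact_force: [0.8, -4.6, -0.3]
opening: 0.118
finger_force: 29.9
t 61.9 tcp [0.5142 0.0209 0.0138] y-axis -138.38 slide cm [-0.18  0.01  0.08]
[-0.79799268 -0.25505599 -0.04272512]
```

```bash
python3 -m inch '[{"slide":[0,0,0],"turn":0,"grip":3.5},{"slide":[0,0,0],"turn":0,"grip":3.5},{"slide":[0,0,0],"turn":0,"grip":3.5},{"slide":[0,0,-2],"turn":0,"grip":3.5},{"slide":[0,0,-5],"turn":0,"grip":3.5},{"slide":[0,0,-9],"turn":0,"grip":3.5},{"slide":[0,0,-9],"turn":-0.14,"grip":3.5},{"slide":[0,0,-9],"turn":-0.28,"grip":3.5},{"slide":[0,0,-9],"turn":-0.42,"grip":3.5},{"slide":[0,0,-9],"turn":-0.56,"grip":3.5},{"slide":[0,0,-9],"turn":-0.7,"grip":3.5},{"slide":[0,0,-9],"turn":-0.754,"grip":3.5},{"slide":[0,0,-9],"turn":-0.754,"grip":3.5}]'
python3 -c "
from h import *
togo([.47,-.20,.1])"
```

```text
time: 63.2
eef_pos: [0.513, 0.0222, 0.103]
tcp_rot: [0.999, -0.046, -0.0, -0.0]
contact_force: [-0.6, -1.0, 0.0]
opening: 0.409
finger_force: 0.0
t 63.2 tcp [0.513  0.0222 0.103 ] y-axis -95.31 slide cm [-2.22 22.52  0.29]
```

```bash
python3 -m inch '[{"slide":[-0.4,4.5,-4],"turn":0,"grip":3.5},{"slide":[-0.8,9,-6],"turn":0,"grip":3.5},{"slide":[-1.2,13.5,-6],"turn":0,"grip":3.5},{"slide":[-1.6,18,-6],"turn":0,"grip":3.5},{"slide":[-2,22.5,-6],"turn":0,"grip":3.5},{"slide":[-2.2,27,-6],"turn":0,"grip":3.5},{"slide":[-2.2,29,-6],"turn":0,"grip":3.5},{"slide":[-2.2,29,-6],"turn":0,"grip":3.5}]'
python3 - <<'E'
from dial import *
im,d=snap("top"); np.savez('t10.npz',im=im,d=d); C=cloud("top",d)
dial(im); dial(im,(.5142,.0209)); dial(im,(.5135,.0216))
b=max(blobs(im,(8,150,100),(22,255,255),20,(180,240,210,275)),key=lambda q:q[1][4]); print("lock",b[1],onplane("top",[b[0]],.055)); P=C[b[2]]; t=P[P[:,2]>.066]; print(len(t),np.round(t.mean(0),4))
m=(C[...,2]>.055)&(C[...,2]<.075)&(np.hypot(C[...,0]-.513,C[...,1]-.022)<.03); Q=C[m][:,:2]; w,v=np.linalg.eigh(np.cov(Q.T)); print("bar",Q.mean(0),np.degrees(np.arctan2(v[1,1],v[0,1])))
togo([.458,.0485,.1])
save(im,'dialset.png',(165,215,225,280),9)
E
```

```text
time: 64.0
eef_pos: [0.4639, -0.2673, 0.1632]
tcp_rot: [0.999, -0.049, 0.0, 0.0]
contact_force: [-0.4, 0.6, -0.3]
opening: 0.411
finger_force: 0.0
angles [(np.float64(-40.0), 93), (np.float64(-50.0), 87), (np.float64(-30.0), 75), (np.float64(-60.0), 59)]
pointer centroid [ 0.01071357 -0.00978282] -42.399938938446255
mark -47.009047959255376 0.03445710387356328
angles [(np.float64(-40.0), 94), (np.float64(-50.0), 89), (np.float64(-30.0), 78), (np.float64(-60.0), 62)]
pointer centroid [ 0.01028945 -0.00911819] -41.54636099250797
mark -47.1222562874951 0.03261982002264232
angles [(np.float64(-40.0), 94), (np.float64(-50.0), 89), (np.float64(-30.0), 77), (np.float64(-60.0), 60)]
pointer centroid [ 0.01052447 -0.00950838] -42.09639204633015
mark -47.05975994205672 0.03360911048800287
lock [188, 247, 14, 17, 168] [[0.45769727 0.04965585 0.055     ]]
25 [0.4388 0.0468 0.1267]
bar [0.51330947 0.02098172] 131.56859271385363
t 64.05 tcp [ 0.464  -0.2655  0.163 ] y-axis -95.53 slide cm [ -3.62 -31.19   6.33]
```

View pics/dialset.png

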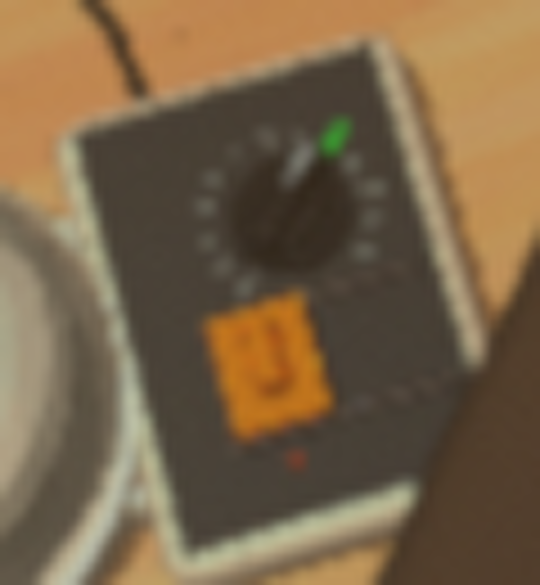

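The white pointer line at crop (298,166) points at the green mark at (335,137). The bar's axis from depth is -48.4°, equal to the gripper's yaw, against about -47 to -50° for the mark, so the dial is set. The lock at crop (268,365) is shut, and I'll grip its tab now.

```bash
python3 -m inch '[{"slide":[-0.6,-5,0],"turn":0,"grip":3.5},{"slide":[-1.2,-10,0],"turn":0,"grip":3.5},{"slide":[-1.8,-15,0],"turn":0,"grip":3.5},{"slide":[-2.4,-20,0],"turn":0,"grip":3.5},{"slide":[-3,-25,0],"turn":0,"grip":3.5},{"slide":[-3.6,-31.2,0],"turn":0,"grip":3.5},{"slide":[-3.6,-31.2,0],"turn":0,"grip":3.5},{"slide":[-3.6,-31.2,0],"turn":0,"grip":3.5},{"slide":[-3.6,-31.2,6],"turn":0,"grip":3.5},{"slide":[-3.6,-31.2,6],"turn":0,"grip":3.5},{"slide":[-3.6,-31.2,6],"turn":0,"grip":3.5}]'
python3 -c "
from h import *
togo([.458,.0485,.023])"
```

```text
time: 65.15
eef_pos: [0.4551, 0.0491, 0.1009]
tcp_rot: [0.999, -0.047, -0.003, -0.0]
contact_force: [0.3, -0.5, -0.0]
opening: 0.41
finger_force: 0.0
t 65.15 tcp [0.4551 0.0491 0.1009] y-axis -95.37 slide cm [0.35 0.04 7.78]
```

```bash
python3 -m inch '[{"slide":[0.3,0,3],"turn":0,"grip":3.5},{"slide":[0.3,0,5.5],"turn":0,"grip":3.5},{"slide":[0.3,0,7],"turn":0,"grip":3.5},{"slide":[0.3,0,7.8],"turn":0,"grip":3.5},{"slide":[0.3,0,7.8],"turn":0,"grip":3.5},{"slide":[0.3,0,7.8],"turn":0,"grip":3.5}]'
python3 -m inch '[{"slide":[0,0,0],"turn":0,"grip":0.5},{"slide":[0,0,0],"turn":0,"grip":0.5},{"slide":[0,0,0],"turn":0,"grip":0.5},{"slide":[0,0,0],"turn":0,"grip":0.5},{"slide":[0,0,0],"turn":0,"grip":0.5}]' 25
```

```text
time: 65.75
eef_pos: [0.4618, 0.0485, 0.0266]
tcp_rot: [0.999, -0.047, 0.001, 0.0]
contact_force: [0.2, -0.1, 0.4]
opening: 0.405
finger_force: 0.0
time: 66.25
eef_pos: [0.4616, 0.0477, 0.0266]
tcp_rot: [0.999, -0.046, 0.001, 0.001]
contact_force: [-1.7, -4.0, 4.9]
opening: 0.103
finger_force: 28.8
```

```bash
python3 -m inch '[{"slide":[0,0.8,0],"turn":0,"grip":0.5},{"slide":[0,1.6,0],"turn":0,"grip":0.5},{"slide":[0,2.4,0],"turn":0,"grip":0.5},{"slide":[0,3.2,0],"turn":0,"grip":0.5},{"slide":[0,4,0],"turn":0,"grip":0.5},{"slide":[0,4.3,0],"turn":0,"grip":0.5},{"slide":[0,4.3,0],"turn":0,"grip":0.5},{"slide":[0,4.3,0],"turn":0,"grip":0.5}]'
```

```text
time: 67.05
eef_pos: [0.458, 0.0058, 0.0266]
tcp_rot: [0.999, -0.047, 0.001, -0.0]
contact_force: [-0.6, -1.2, 5.2]
opening: 0.102
finger_force: 28.8
```

```bash
python3 -m inch '[{"slide":[0,0.2,0],"turn":0,"grip":0.5},{"slide":[0,0.2,0],"turn":0,"grip":0.5},{"slide":[0,0.2,0],"turn":0,"grip":0.5}]'
python3 -m inch '[{"slide":[0,0,0],"turn":0,"grip":3.5},{"slide":[0,0,0],"turn":0,"grip":3.5},{"slide":[0,0,0],"turn":0,"grip":3.5},{"slide":[0,0,-3],"turn":0,"grip":3.5},{"slide":[0,0,-5],"turn":0,"grip":0},{"slide":[0,-4.5,-5],"turn":0,"grip":0},{"slide":[0,-4.5,-5],"turn":0,"grip":0},{"slide":[0,-4.5,-5],"turn":0,"grip":0},{"slide":[0,-4.5,-5],"turn":0,"grip":0}]'
python3 - <<'E'
from h import *
im,d=snap("scene"); C=cloud("scene",d)
for q in blobs(im,(8,150,90),(22,255,255),8,(170,160,225,205)): P=C[q[2]]; print("lock",q[1],np.round(onplane("scene",[q[0]],.057),3),np.round(np.median(P,0),3))
for q in blobs(im,(40,80,50),(80,255,255),4,(170,160,225,205)): print("green",q[1],np.round(onplane("scene",[q[0]],.05),3))
togo([.458,.0485,.012])
E
```

```text
time: 67.35
eef_pos: [0.458, 0.0058, 0.0266]
tcp_rot: [0.999, -0.048, 0.002, -0.002]
contact_force: [1.9, 5.5, 4.1]
opening: 0.108
finger_force: 28.8
time: 68.25
eef_pos: [0.46, 0.0484, 0.0746]
tcp_rot: [0.999, -0.047, -0.001, 0.0]
contact_force: [0.3, 0.7, 0.5]
opening: -0.002
finger_force: 0.0
lock [187, 179, 13, 9, 75] [[0.455 0.001 0.057]] [0.452 0.001 0.056]
green [187, 177, 4, 4, 10] [[0.459 0.05  0.05 ]]
t 68.3 tcp [0.4601 0.0482 0.0746] y-axis -95.38 slide cm [-0.2  -0.01  6.26]
```

The lock is at its stop and the green button is bare at (0.459, 0.050). Pressing.

```bash
python3 -m inch '[{"slide":[-0.2,0,2],"turn":0,"grip":0},{"slide":[-0.2,0,4],"turn":0,"grip":0},{"slide":[-0.2,0,5.5],"turn":0,"grip":0},{"slide":[-0.2,0,5.8],"turn":0,"grip":0},{"slide":[-0.2,0,5.8],"turn":0,"grip":0}]'
python3 -m inch '[{"slide":[0,0,0.2],"turn":0,"grip":0},{"slide":[0,0,0.4],"turn":0,"grip":0},{"slide":[0,0,0.4],"turn":0,"grip":0}]'
```

```text
time: 68.8
eef_pos: [0.458, 0.0485, 0.0166]
tcp_rot: [0.999, -0.047, -0.001, -0.0]
contact_force: [-0.4, -0.3, -0.2]
opening: 0.001
finger_force: 0.0
time: 69.1
eef_pos: [0.459, 0.0489, 0.0136]
tcp_rot: [0.999, -0.047, 0.0, 0.0]
contact_force: [0.4, -0.0, 0.1]
opening: 0.004
finger_force: 0.0
```

```bash
python3 -m inch '[{"slide":[0,0,0.3],"turn":0,"grip":0},{"slide":[0,0,0.6],"turn":0,"grip":0},{"slide":[0,0,0.8],"turn":0,"grip":0},{"slide":[0,0,0.8],"turn":0,"grip":0},{"slide":[0,0,0.8],"turn":0,"grip":0}]'
```

```text
time: 69.6
eef_pos: [0.4593, 0.0489, 0.0077]
tcp_rot: [0.999, -0.046, -0.0, 0.0]
contact_force: [-6.9, -0.0, 17.7]
opening: -0.0
finger_force: 8.8
```

Fully in: 17.7 N against the stop. I'll hold it for the rest of the half second, then release.

```bash
python3 -m inch '[{"slide":[0,0,0],"turn":0,"grip":0},{"slide":[0,0,0],"turn":0,"grip":0},{"slide":[0,0,0],"turn":0,"grip":0},{"slide":[0,0,0],"turn":0,"grip":0},{"slide":[0,0,-2],"turn":0,"grip":0},{"slide":[0,0,-6.5],"turn":0,"grip":0},{"slide":[0,4.3,-6.5],"turn":0,"grip":3.5},{"slide":[0,4.3,-6.5],"turn":0,"grip":3.5},{"slide":[0,4.3,-6.5],"turn":0,"grip":3.5},{"slide":[0,4.3,-6.5],"turn":0,"grip":3.5}]'
python3 - <<'E'
from h import *
togo([.458,.0058,.0255])
E
```

```text
time: 70.6
eef_pos: [0.4538, 0.0068, 0.0693]
tcp_rot: [0.999, -0.047, -0.001, -0.0]
contact_force: [-0.3, -0.3, 0.0]
opening: 0.412
finger_force: 0.0
t 70.6 tcp [0.4538 0.0068 0.0693] y-axis -95.34 slide cm [0.43 0.06 4.38]
```

```bash
python3 -m inch '[{"slide":[0.4,0,2],"turn":0,"grip":3.5},{"slide":[0.4,0,3.5],"turn":0,"grip":3.5},{"slide":[0.4,0,4.3],"turn":0,"grip":3.5},{"slide":[0.4,0,4.3],"turn":0,"grip":3.5},{"slide":[0.4,0,4.3],"turn":0,"grip":0.5},{"slide":[0.4,0,4.3],"turn":0,"grip":0.5},{"slide":[0.4,0,4.3],"turn":0,"grip":0.5},{"slide":[0.4,0,4.3],"turn":0,"grip":0.5},{"slide":[0.4,0,4.3],"turn":0,"grip":0.5}]' 25
python3 -m inch '[{"slide":[0,-0.8,0],"turn":0,"grip":0.5},{"slide":[0,-1.6,0],"turn":0,"grip":0.5},{"slide":[0,-2.4,0],"turn":0,"grip":0.5},{"slide":[0,-3.2,0],"turn":0,"grip":0.5},{"slide":[0,-4,0],"turn":0,"grip":0.5},{"slide":[0,-4.4,0],"turn":0,"grip":0.5},{"slide":[0,-4.4,0],"turn":0,"grip":0.5},{"slide":[0,-4.4,0],"turn":0,"grip":0.5}]'
```

```text
time: 71.5
eef_pos: [0.4591, 0.0059, 0.0279]
tcp_rot: [0.999, -0.047, 0.001, -0.0]
contact_force: [-0.8, 0.5, 2.4]
opening: 0.103
finger_force: 28.4
time: 72.3
eef_pos: [0.4628, 0.0476, 0.0278]
tcp_rot: [0.999, -0.045, -0.0, 0.003]
contact_force: [-2.7, -9.7, 6.3]
opening: 0.1
finger_force: 28.8
```

```bash
python3 -m inch '[{"slide":[0,0,0],"turn":0,"grip":3.5},{"slide":[0,0,0],"turn":0,"grip":3.5},{"slide":[0,0,0],"turn":0,"grip":3.5},{"slide":[0,0,-4],"turn":0,"grip":3.5},{"slide":[0,0,-8],"turn":0,"grip":3.5},{"slide":[0,0,-13],"turn":0,"grip":3.5},{"slide":[0,4,-13],"turn":0,"grip":3.5},{"slide":[0,8,-13],"turn":0,"grip":3.5},{"slide":[0,12,-13],"turn":0,"grip":3.5},{"slide":[0,16,-13],"turn":0,"grip":3.5},{"slide":[0,20,-13],"turn":0,"grip":3.5},{"slide":[0,24,-13],"turn":0,"grip":3.5},{"slide":[0,28,-13],"turn":0,"grip":3.5},{"slide":[0,32,-13],"turn":0,"grip":3.5},{"slide":[0,32,-13],"turn":0,"grip":3.5},{"slide":[0,32,-13],"turn":0,"grip":3.5}]'
python3 - <<'E'
from dial import *
im,d=snap("top"); C=cloud("top",d); dial(im,(.5135,.0216))
b=max(blobs(im,(8,150,100),(22,255,255),20,(170,230,230,280)),key=lambda q:q[1][4]); print("lock",b[1],onplane("top",[b[0]],.055))
m=(C[...,2]>.055)&(C[...,2]<.075)&(np.hypot(C[...,0]-.513,C[...,1]-.022)<.03); Q=C[m][:,:2]; w,v=np.linalg.eigh(np.cov(Q.T)); print("bar",np.degrees(np.arctan2(v[1,1],v[0,1])))
b=max(blobs(im,(20,0,180),(60,45,255),20,(125,235,160,270)),key=lambda q:q[1][4]); P=C[b[2]]; print("knob",b[1],onplane("top",[b[0]],.145),np.median(P,0))
im,d=snap("scene"); C=cloud("scene",d); m=(abs(C[...,2]-.114)<.006)&(np.hypot(C[...,0]-.5,C[...,1]-.19)<.1); print("dome top",m.sum(),np.polyfit(C[m][:,1],C[m][:,2],1),np.polyfit(C[m][:,0],C[m][:,2],1))
print([q[1] for q in blobs(im,(40,80,50),(80,255,255),4,(150,150,235,215))])
E
```

```text
time: 73.9
eef_pos: [0.4327, -0.2689, 0.1566]
tcp_rot: [0.999, -0.047, -0.0, -0.001]
contact_force: [-0.1, 0.6, -0.6]
opening: 0.405
finger_force: 0.0
angles [(np.float64(-40.0), 93), (np.float64(-50.0), 88), (np.float64(-30.0), 76), (np.float64(-60.0), 60)]
pointer centroid [ 0.01054124 -0.0095743 ] -42.24796771287284
mark -46.51277556446827 0.03425888020638877
lock [188, 247, 14, 17, 168] [[0.45769727 0.04965585 0.055     ]]
bar 132.4441912172414
knob [137, 248, 9, 9, 59] [[0.50013615 0.19745291 0.145     ]] [0.50020504 0.19690237 0.14472815]
dome top 496 [0.0043969  0.11291576] [0.00061616 0.11340047]
[[210, 179, 4, 2, 8]]
```

```bash
python3 -c "
from plant import ctrl
print(ctrl.sign_off())"
```

```text
the job is handed in; nothing more can be done
None
```

The job is handed in at about 74 s: all four jars stand on the plate, the lid sits level inside the rim, the dial is on the green 8-hour mark to within a few degrees, start was pressed fully in and held about half a second, and the lock is back over the button; lowering one jar I hit the pink jar, which had been shifted to about 36 mm from its circle (about 48 N at the wrist), and I moved it back.

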